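# Refile returned document cases and close up the drawer

## Task

Refile the returned document cases: take the red out-marker out of the open drawer and leave it in the wooden marker tray, and stand every case from the table upright in the drawer, labels towards the drawer front like the one already there, sliding the follower block back to make room. Then slide the follower gently up until the whole row stands snug against the drawer front with no gaps and without crushing the cases, and push the drawer fully shut. Leave the stamp, ink pad, stapler and pencil pot where they are.

Things in the scene. Friction and masses are not known exactly. Their poses are not given: they have to be found in the camera images.
- drawer (a joint): how far the middle drawer of the green steel bench-top document file is open: 0 fully shut, 0.32 m fully open (its stop). Sliding it takes about 5 N plus the push of what it holds; it stays where it is left
- cabinet: the green steel bench-top document file, fixed: three bays side by side, 316 mm wide (y), 390 mm deep (x), 150 mm high; origin at the centre of its underside, front facing -x. The outer bays stay shut; the middle drawer slides out along -x
- drawer_in (a point): moves with the drawer: middle of the inner face of the drawer front, level with the drawer floor (12 mm above the table). x points along the drawer from its front back into the cabinet, y across, z up. The cabinet face is drawer metres along +x. Inside 68 mm wide (y -34 to 34 mm); side walls 4 mm thick and only 45 mm high above the floor, so cases stand well above them
- drawer_front (a point): moves with the drawer: middle of the outer face of the drawer front, above its pull, 103 mm above the drawer floor (115 mm above the table); axes as drawer_in. The front is a green panel 98 mm wide, 10 mm thick, up to 128 mm above the drawer floor; a curved vertical bronze pull stands 30 mm off it, from 4 to 76 mm above the drawer floor
- follower (a joint): the follower block in the drawer: distance along the drawer from the inner face of the drawer front to the follower's face plate (0 to 0.25 m, 0.25 is fully back). It slides on a floor track, holds by friction (about 2.5 N) and is free to move anywhere between. A row of k cases pressed together takes k times 40 mm
- follower_tab (a point): middle of the follower's black grip tab (30 mm wide across the drawer, 20 mm thick along it, 50 mm high; the point is 110 mm above the drawer floor, the tab's top 18 mm higher, and 18 mm behind the face plate); same axes as drawer_in. With the drawer fully open it never comes nearer than 52 mm to the cabinet front
- follower_face (a point): point on the follower's steel face plate (60 mm wide, top 83 mm above the drawer floor) which presses on the last case, 44 mm above the drawer floor; same axes as drawer_in
- case1_c (a point): returned document case, light grey board: a stiff slip case 40 mm deep (x), 56 mm wide (y), 88 mm high, about 0.16 kg, upright on the table. The point is its centre, 44 mm above its underside; x points from label to plain back: the cream label with a red band (which shows from above as a red strip along that edge) is on its -x face. May be absent (None)
- case2_c (a point): returned document case, blue-grey board: a stiff slip case 40 mm deep (x), 56 mm wide (y), 88 mm high, about 0.16 kg, upright on the table. The point is its centre, 44 mm above its underside; x points from label to plain back: the cream label with a red band (which shows from above as a red strip along that edge) is on its -x face. May be absent (None)
- case3_c (a point): returned document case, buff board: a stiff slip case 40 mm deep (x), 56 mm wide (y), 88 mm high, about 0.16 kg, upright on the table. The point is its centre, 44 mm above its underside; x points from label to plain back: the cream label with a red band (which shows from above as a red strip along that edge) is on its -x face. May be absent (None)
- case4_c (a point): returned document case, dark grey board: a stiff slip case 40 mm deep (x), 56 mm wide (y), 88 mm high, about 0.16 kg, upright on the table. The point is its centre, 44 mm above its underside; x points from label to plain back: the cream label with a red band (which shows from above as a red strip along that edge) is on its -x face. May be absent (None)
- kept_c (a point): the brown case already filed at the front of the drawer, same size and axes as the returned cases, label towards the drawer front; loose, and may stand a little way off the drawer front. Pushing a row of five cases along the drawer floor takes up to about 10 N; they are crushed by more than 60 N from the follower
- marker_c (a point): red plastic out-marker: a plate 16 mm thick (x), 56 mm wide (y), 88 mm high with a small tab 17 mm higher on top (at y = +12 mm), 70 g, standing in the drawer behind the kept case. The point is 44 mm above its underside, in the middle
- marker_tray: loose shallow wooden tray for out-markers, 120 mm (x) by 150 mm (y) outside, 30 mm high, walls and floor 4 mm thick, 0.5 kg; origin at the centre of its underside. The marker may stand or lie in it
- pencil_pot: bystander: blue pot of pencils, 76 mm across, 165 mm high; leave alone
- stamp: bystander: wooden hand stamp, 60 by 26 mm, 80 mm high; leave alone
- stapler: bystander: black stapler, 130 by 34 mm, 45 mm high; leave alone
- ink_pad: bystander: ink pad tin, 90 by 60 mm, 18 mm high; leave alone

How it is judged:
On the way, in this order (a step that is already met when the one before it is completed fails the run):
1. every returned case stands in the open drawer with its label towards the drawer front (x of case1_c in the frame of drawer_in between 0.012 and 0.25 m and y of case1_c in the frame of drawer_in between -0.012 and 0.012 m and z of case1_c in the frame of drawer_in between 0.036 and 0.052 m and angle between each of case1_c, case2_c, case3_c, case4_c's own z axis and vertical below 0.2 rad and angle between the x axis of each of case1_c, case2_c, case3_c, case4_c and the x axis of drawer_in, either way round below 0.26 rad and x of drawer_in in the frame of case1_c below -0.01 m and x of case2_c in the frame of drawer_in between 0.012 and 0.25 m and y of case2_c in the frame of drawer_in between -0.012 and 0.012 m and z of case2_c in the frame of drawer_in between 0.036 and 0.052 m and x of drawer_in in the frame of case2_c below -0.01 m and x of case3_c in the frame of drawer_in between 0.012 and 0.25 m and y of case3_c in the frame of drawer_in between -0.012 and 0.012 m and z of case3_c in the frame of drawer_in between 0.036 and 0.052 m and x of drawer_in in the frame of case3_c below -0.01 m and x of case4_c in the frame of drawer_in between 0.012 and 0.25 m and y of case4_c in the frame of drawer_in between -0.012 and 0.012 m and z of case4_c in the frame of drawer_in between 0.036 and 0.052 m and x of drawer_in in the frame of case4_c below -0.01 m and value of joint drawer above 0.2 m), for 0.2 s.
2. with the drawer still open, the follower has pushed the row together: cases snug against the drawer front, one another and the follower, gaps of at most 4 mm (all of step 1 and x of kept_c in the frame of drawer_in between 0.012 and 0.25 m and y of kept_c in the frame of drawer_in between -0.012 and 0.012 m and z of kept_c in the frame of drawer_in between 0.036 and 0.052 m and angle between kept_c's own z axis and vertical below 0.2 rad and angle between the x axis of kept_c and the x axis of drawer_in, either way round below 0.26 rad and x of drawer_in in the frame of kept_c below -0.01 m and (x of case1_c in the frame of drawer_in below 0.024 m or x of case1_c in the frame of case2_c between 0.034 and 0.044 m or x of case1_c in the frame of case3_c between 0.034 and 0.044 m or x of case1_c in the frame of case4_c between 0.034 and 0.044 m or x of case1_c in the frame of kept_c between 0.034 and 0.044 m) and (x of case2_c in the frame of drawer_in below 0.024 m or x of case2_c in the frame of case1_c between 0.034 and 0.044 m or x of case2_c in the frame of case3_c between 0.034 and 0.044 m or x of case2_c in the frame of case4_c between 0.034 and 0.044 m or x of case2_c in the frame of kept_c between 0.034 and 0.044 m) and (x of case3_c in the frame of drawer_in below 0.024 m or x of case3_c in the frame of case1_c between 0.034 and 0.044 m or x of case3_c in the frame of case2_c between 0.034 and 0.044 m or x of case3_c in the frame of case4_c between 0.034 and 0.044 m or x of case3_c in the frame of kept_c between 0.034 and 0.044 m) and (x of case4_c in the frame of drawer_in below 0.024 m or x of case4_c in the frame of case1_c between 0.034 and 0.044 m or x of case4_c in the frame of case2_c between 0.034 and 0.044 m or x of case4_c in the frame of case3_c between 0.034 and 0.044 m or x of case4_c in the frame of kept_c between 0.034 and 0.044 m) and (x of kept_c in the frame of drawer_in below 0.024 m or x of kept_c in the frame of case1_c between 0.034 and 0.044 m or x of kept_c in the frame of case2_c between 0.034 and 0.044 m or x of kept_c in the frame of case3_c between 0.034 and 0.044 m or x of kept_c in the frame of case4_c between 0.034 and 0.044 m) and (x of follower_face in the frame of case1_c between 0.016 and 0.024 m or x of follower_face in the frame of case2_c between 0.016 and 0.024 m or x of follower_face in the frame of case3_c between 0.016 and 0.024 m or x of follower_face in the frame of case4_c between 0.016 and 0.024 m or x of follower_face in the frame of kept_c between 0.016 and 0.024 m)), for 0.2 s.
At the end, for the whole second after the job is handed in: The drawer is shut to within 8 mm; in it every case stands upright (within 0.2 rad), label to the drawer front, the row without a gap of more than 4 mm between drawer front, cases and follower; the out-marker is in the marker tray; drawer and follower at rest (x of case1_c in the frame of drawer_in between 0.012 and 0.25 m and y of case1_c in the frame of drawer_in between -0.012 and 0.012 m and z of case1_c in the frame of drawer_in between 0.036 and 0.052 m and angle between each of case1_c, case2_c, case3_c, case4_c, kept_c's own z axis and vertical below 0.2 rad and angle between the x axis of each of case1_c, case2_c, case3_c, case4_c, kept_c and the x axis of drawer_in, either way round below 0.26 rad and x of drawer_in in the frame of case1_c below -0.01 m and x of case2_c in the frame of drawer_in between 0.012 and 0.25 m and y of case2_c in the frame of drawer_in between -0.012 and 0.012 m and z of case2_c in the frame of drawer_in between 0.036 and 0.052 m and x of drawer_in in the frame of case2_c below -0.01 m and x of case3_c in the frame of drawer_in between 0.012 and 0.25 m and y of case3_c in the frame of drawer_in between -0.012 and 0.012 m and z of case3_c in the frame of drawer_in between 0.036 and 0.052 m and x of drawer_in in the frame of case3_c below -0.01 m and x of case4_c in the frame of drawer_in between 0.012 and 0.25 m and y of case4_c in the frame of drawer_in between -0.012 and 0.012 m and z of case4_c in the frame of drawer_in between 0.036 and 0.052 m and x of drawer_in in the frame of case4_c below -0.01 m and x of kept_c in the frame of drawer_in between 0.012 and 0.25 m and y of kept_c in the frame of drawer_in between -0.012 and 0.012 m and z of kept_c in the frame of drawer_in between 0.036 and 0.052 m and x of drawer_in in the frame of kept_c below -0.01 m and (x of case1_c in the frame of drawer_in below 0.024 m or x of case1_c in the frame of case2_c between 0.034 and 0.044 m or x of case1_c in the frame of case3_c between 0.034 and 0.044 m or x of case1_c in the frame of case4_c between 0.034 and 0.044 m or x of case1_c in the frame of kept_c between 0.034 and 0.044 m) and (x of case2_c in the frame of drawer_in below 0.024 m or x of case2_c in the frame of case1_c between 0.034 and 0.044 m or x of case2_c in the frame of case3_c between 0.034 and 0.044 m or x of case2_c in the frame of case4_c between 0.034 and 0.044 m or x of case2_c in the frame of kept_c between 0.034 and 0.044 m) and (x of case3_c in the frame of drawer_in below 0.024 m or x of case3_c in the frame of case1_c between 0.034 and 0.044 m or x of case3_c in the frame of case2_c between 0.034 and 0.044 m or x of case3_c in the frame of case4_c between 0.034 and 0.044 m or x of case3_c in the frame of kept_c between 0.034 and 0.044 m) and (x of case4_c in the frame of drawer_in below 0.024 m or x of case4_c in the frame of case1_c between 0.034 and 0.044 m or x of case4_c in the frame of case2_c between 0.034 and 0.044 m or x of case4_c in the frame of case3_c between 0.034 and 0.044 m or x of case4_c in the frame of kept_c between 0.034 and 0.044 m) and (x of kept_c in the frame of drawer_in below 0.024 m or x of kept_c in the frame of case1_c between 0.034 and 0.044 m or x of kept_c in the frame of case2_c between 0.034 and 0.044 m or x of kept_c in the frame of case3_c between 0.034 and 0.044 m or x of kept_c in the frame of case4_c between 0.034 and 0.044 m) and (x of follower_face in the frame of case1_c between 0.016 and 0.024 m or x of follower_face in the frame of case2_c between 0.016 and 0.024 m or x of follower_face in the frame of case3_c between 0.016 and 0.024 m or x of follower_face in the frame of case4_c between 0.016 and 0.024 m or x of follower_face in the frame of kept_c between 0.016 and 0.024 m) and value of joint drawer below 0.008 m and x of marker_c in the frame of marker_tray between -0.062 and 0.062 m and y of marker_c in the frame of marker_tray between -0.075 and 0.075 m and height (world z) of marker_c below 0.075 m and velocity of joint drawer between -0.01 and 0.01 m/s and velocity of joint follower between -0.01 and 0.01 m/s); the robot touches nothing.
It fails at once if a case is crushed by the follower (more than 60 N) (contact force between any of case1, case2, case3, case4, kept and follower_c0 above 60 N).
It fails at once if the stamp, ink pad, stapler or pencil pot is moved by more than 30 mm (distance of any of pencil_pot, stamp, stapler, ink_pad from where it was at the start of the episode above 0.03 m).
Of case1, case2, case3, case4 only 2 to 4 are there at a start; the rules pass over those that are not, and their reading is None.
At some moment in a run one of marker_tray may be knocked a few centimetres aside while the robot is not near it.
It also fails if it takes over 210 s, if anything falls off the work surface, if the arm or the gripper's body presses on something with over 40 N, if the wrist force passes 120 N, or if a joint passes its speed limit or range.

## Robot

A 6-joint arm with a two-finger parallel gripper is mounted at the origin on the work surface. World frame = base frame: x ahead of the robot, y to its left, z up, the work surface at z = 0. Lengths are in m, angles in rad, forces in N, time in s.
With the tool pointing down it reaches from about 0.325 to 0.925 m from the base axis. Payload 3.1 kg.
Tool frame: the origin (TCP) lies on the centre line of the jaws, within the pads' length; the fingertips stand r.tip_reach ahead of it and the grasp point (between the pads) is the TCP (r.tip_reach is the distance from the TCP to the fingertips, in m); z points along the fingers, y is the direction in which the jaws open and shut (so a half turn about z gives the same grasp; the last joint's range is limited). The gripper opens to 85 mm and grips with 20 to 120 N. Pads are 22 mm wide; open, the fingers measure 114 mm over their backs; the gripper's body (76 mm by 85 mm) begins 54 mm behind the grasp point. The pads swing forward as they close: fully open they stand 13 mm farther back than shut.
Start: joints at [-1.233, 0.217, 1.613, -0, 1.311, -0.112], TCP at [0.272, -0.563, 0.25] pointing down, gripper open.
Joint ranges: [-2.75, 2.75], [-0.78, 2.1], [0.31, 2.55], [-1.13, 4.27], [0.13, 2.63], [-2.58, 2.58]. Speed limits (rad/s): [2.79, 2.79, 3.14, 3.14, 3.14, 3.14].

## Interface

Orientations are given as a unit quaternion [w, x, y, z].
In Python, from rig import r gives the robot as it stands.
- The arm moves only by the shell command python3 -m inch 'ROWS' [FORCE]. ROWS is JSON, a list of rows, each a list of 7 numbers: the shift along the tool's x, y, z in m, then the turn, a rotation vector about the tool's x, y, z in degrees, then the finger opening in m, from 0 to 0.0854. In form: [[dx, dy, dz, ax, ay, az, hand], ...]. A call has exactly 8 rows; each row shifts and turns the commanded pose from where the row before left it, along the tool's axes as they then stand; what a row does not reach is not made up. A row lasts 1/8 s, in which the tool goes at most 62.5 mm and 10.7 degrees, less where a joint would pass 70% of its speed; a pose out of reach is approached as far as the arm can. A call with a gripper value outside its range is refused whole. The fingers move at their own pace and stop on an object; FORCE is the grip in N (left out, the last holds). Time passes only in rows, so rows that do not move let the fingers close, or fill a call up. It gives the time, the measured TCP pose, the force and the opening at its end, in the units of the state.
- r.get_state(): the state, without advancing time (a new reading comes with each control period).
- r.get_image(name): name is "scene" or "top" or "wrist"; returns a dict with "img" (400x640x3 uint8, red, green, blue), "vfov" (degrees; the focal length in pixels is half the picture's height over the tangent of half this angle, whatever the lens; pixels are square), "cx", "cy" (the principal point, pixels), "rvec" (rotation vector, rad) and "tvec" (3), from world to camera coordinates, as OpenCV has them; the wrist camera has in their place "hand_eye" (4x4, takes a point from camera to tool coordinates, whose origin is the TCP and whose axes are the flange's). Camera axes: x right, y down, z forward; pixel columns grow to the right and rows downward; lengths in m; the calibration is good to about 2 mm. A picture is of the moment at which its call begins: read the wrist's pose just before it. There is no depth.
- r.sign_off(): hands the job in, once; it reports no verdict.
The state is a dict: "time": time; "qpos": joint angles; "dq": joint speeds; "joint_efforts": joint torques, N m; "tool_pos": TCP position; "orientation": TCP orientation; "force": force on the tool from outside, world axes, zero at the start; "moment": the same for the moment, N m; "opening": finger opening in m.
Only numpy, scipy, OpenCV 4.12 (cv2) and the standard library are available. Lean on these libraries where they do the work, as an engineer would, in place of code of your own. Each camera call takes 0.05 s, during which the arm holds its last target.

## Working session

There is one attempt and no reset: what is moved stays moved. The work goes in short steps, Python scripts to look and compute and a shell command to move; the robot and the scene stay as the last step left them, time stands still between calls to the robot, and variables do not carry over. Pictures are saved under pics/ and viewed, and the job is handed in when it is done.

```bash
ls; mkdir -p pics; python3 - <<'E'
from rig import r
import cv2
s=r.get_state();print(s, r.tip_reach)
for n in ("scene","top"):
    d=r.get_image(n);cv2.imwrite(f"pics/{n}0.png",d["img"][:,:,::-1]);print(n,{k:v for k,v in d.items() if k!="img"})
E
```

```text
pics
{'time': 0.0, 'qpos': array([-1.23323380e+00,  2.17815220e-01,  1.61494138e+00,  1.86768935e-05,
        1.31130144e+00, -1.12212726e-01]), 'dq': array([ 1.88660035e-05,  1.53243454e-03, -2.61225220e-04, -1.09655253e-04,
        2.30215005e-04, -7.24440235e-04]), 'joint_efforts': array([-5.23257550e-04, -3.96851599e+01, -3.03850400e+01, -2.37047507e-04,
        9.63294588e-03,  4.20711530e-06]), 'tool_pos': array([ 0.27148537, -0.56209397,  0.24892656]), 'orientation': array([-1.22588866e-03,  9.74818968e-01,  2.22994304e-01, -1.29633992e-04]), 'force': array([-0.04324537,  0.51822961,  0.38269349]), 'moment': array([-0.01742023,  0.01326403,  0.00369943]), 'opening': 0.08554081808446491} 0.019
scene {'vfov': 52.48934867637502, 'cx': 321.7264144891853, 'cy': 202.95907116522304, 'rvec': array([ 2.49125878,  1.27623579, -0.22847096]), 'tvec': array([-0.3276568 , -0.42468098,  1.34843481])}
top {'vfov': 44.94576576776265, 'cx': 316.9836218075955, 'cy': 202.32482795863277, 'rvec': array([ 2.20117813, -2.01537035,  0.21850794]), 'tvec': array([-0.08300742,  0.57757219,  1.35391347])}
```

View pics/scene0.png

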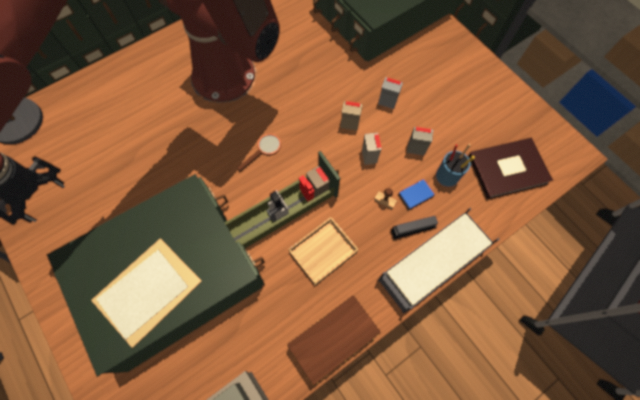

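View pics/top0.png

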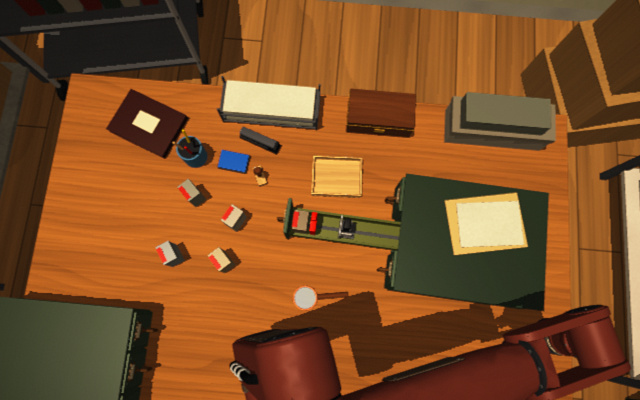

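```bash
cat > h.py <<'E'
from rig import r
import numpy as np, cv2
from scipy.spatial.transform import Rotation as R
def cam(n):
    s=r.get_state(); d=r.get_image(n)
    d['f']=200/np.tan(np.radians(d['vfov'])/2)
    if n=='wrist':
        q=s['orientation'];T=np.eye(4);T[:3,:3]=R.from_quat(np.r_[q[1:],q[0]]).as_matrix();T[:3,3]=s['tool_pos']
        C=T@d['hand_eye']; d['Rc']=C[:3,:3]; d['o']=C[:3,3]
    else:
        M=R.from_rotvec(d['rvec']).as_matrix(); d['Rc']=M.T; d['o']=-M.T@d['tvec']
    return d
def pix2w(d,u,v,z):
    x=d['Rc']@np.array([(u-d['cx'])/d['f'],(v-d['cy'])/d['f'],1]); return d['o']+x*(z-d['o'][2])/x[2]
def w2pix(d,P):
    c=(np.atleast_2d(P)-d['o'])@d['Rc']; return np.c_[c[:,0]/c[:,2]*d['f']+d['cx'],c[:,1]/c[:,2]*d['f']+d['cy']]
def save(d,name,box=None,k=1):
    im=d['img'][:,:,::-1]
    if box: im=im[box[1]:box[3],box[0]:box[2]]
    cv2.imwrite('pics/'+name+'.png',cv2.resize(im,None,fx=k,fy=k,interpolation=cv2.INTER_CUBIC))
def st():
    s=r.get_state();q=s['orientation'];M=R.from_quat(np.r_[q[1:],q[0]]).as_matrix()
    print('t %.2f'%s['time'],'pos',s['tool_pos'].round(4),'X',M[:,0].round(3),'Y',M[:,1].round(3),'Z',M[:,2].round(3),'F',s['force'].round(1),'op %.4f'%s['opening'])
E
python3 - <<'E'
from h import *
d=cam('top');save(d,'t1',(140,160,300,280),5);save(d,'t2',(270,140,430,260),5)
print(d['o'],d['Rc']); st()
for p in [(337,155)]: print(pix2w(d,*p,0))
E
```

```text
[ 0.28992006 -0.04815428  1.44471072] [[ 0.08725665 -0.97446024  0.20691428]
 [-0.99616305 -0.08675748  0.011503  ]
 [ 0.00674215 -0.20712407 -0.97829145]]
t 0.15 pos [ 0.2716 -0.5623  0.2492] X [0.901 0.435 0.   ] Y [ 0.435 -0.901 -0.002] Z [-0.001  0.002 -1.   ] F [-0.1  0.   0.3] op 0.0853
[ 0.75137097 -0.08020299  0.        ]
```

View pics/t1.png

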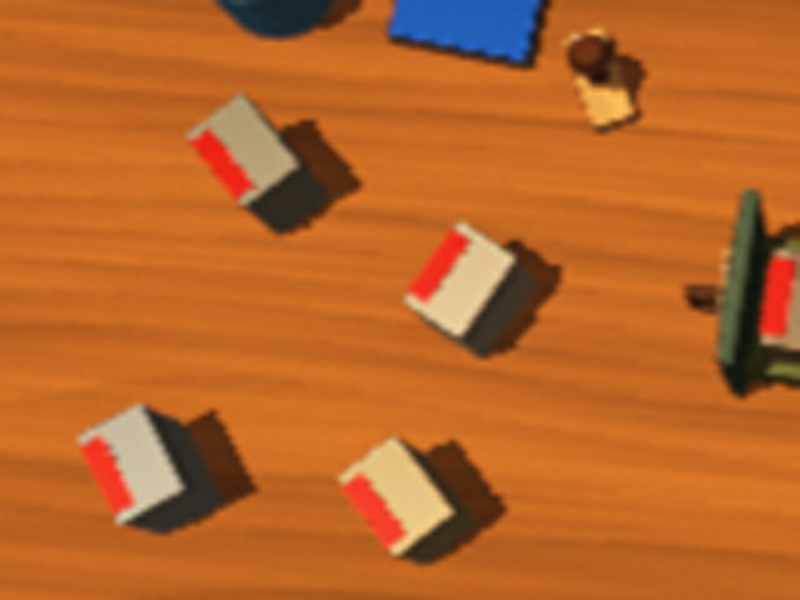

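View pics/t2.png

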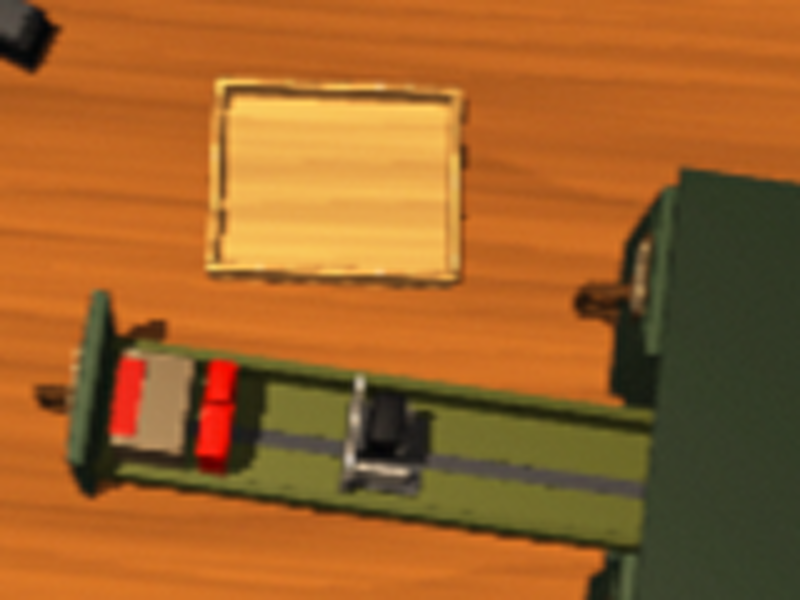

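```bash
python3 - <<'E'
from h import *
d=cam('top')
def W(px,z,off): return pix2w(d,off[0]+(px[0]+.5)/5-.5,off[1]+(px[1]+.5)/5-.5,z)[:2]
C={'A':[(188,137),(240,96),(298,165),(243,206)],'B':[(404,298),(458,222),(517,262),(461,338)][0:0]+[(404,298),(461,338),(517,262),(458,222)],
'C':[(80,437),(143,404),(185,487),(118,525)],'D':[(340,480),(395,437),(458,510),(395,558)]}
for k,v in C.items():
    P=np.array([W(p,.088,(140,160)) for p in v]); c=P.mean(0)
    ax=(P[1]+P[2]-P[0]-P[3]); print(k,c.round(4),'xdir deg',np.degrees(np.arctan2(ax[1],ax[0])).round(1),'sides',np.linalg.norm(P[1]-P[0]).round(3),np.linalg.norm(P[2]-P[1]).round(3))
o=(270,140)
P=[W(p,.1,o) for p in [(120,355),(192,358),(188,455),(108,445)]];print('kept',np.mean(P,0),P)
P=[W(p,.1,o) for p in [(207,362),(238,362),(230,472),(198,470)]];print('mark',np.mean(P,0),P)
P=[W(p,.030,o) for p in [(217,80),(465,90),(460,282),(207,273)]];print('tray',np.mean(P,0),P)
print('wallL',[W(p,.057,o) for p in [(130,340),(650,408)]]);print('wallR',[W(p,.057,o) for p in [(130,478),(640,545)]])
print('track',[W(p,.012,o) for p in [(245,435),(640,488)]])
print('tab',W((385,390),.14,o),'front',[W(p,.14,o) for p in [(93,290),(108,292),(70,462)]])
print('facetop',[W(p,.095,o) for p in [(360,378),(345,490)]])
for n,p in dict(pot=(191,150),pad=(234,161),stamp=(261,176),stapler=(260,140)).items(): print(n,pix2w(d,*p,.03))
E
```

```text
A [0.5808 0.3408] xdir deg -45.4 sides 0.038 0.054
B [0.5169 0.2067] xdir deg -119.3 sides 0.04 0.053
C [0.397  0.3769] xdir deg -55.4 sides 0.039 0.054
D [0.3918 0.2266] xdir deg -46.5 sides 0.038 0.055
kept [0.51872062 0.01086227] [array([0.54460034, 0.03152482]), array([ 0.54648809, -0.00924586]), array([ 0.49105604, -0.01206093]), array([0.49273799, 0.03323106])]
mark [ 0.51452087 -0.02703343] [array([ 0.54494377, -0.01791388]), array([ 0.54649775, -0.03539602]), array([ 0.48354945, -0.03640025]), array([ 0.48309252, -0.01842356])]
tray [ 0.67664212 -0.08484796] [array([ 0.73333055, -0.00667975]), array([ 0.74051666, -0.15805167]), array([ 0.62034312, -0.16320457]), array([ 0.61237814, -0.01145585])]
wallL [array([0.5621613 , 0.02911441]), array([ 0.54878072, -0.2764804 ])]
wallR [array([0.48115466, 0.02127064]), array([ 0.46835729, -0.2748937 ])]
track [array([ 0.51928875, -0.04262333]), array([ 0.50823079, -0.28044453])]
tab [ 0.53043593 -0.11741528] front [array([0.57211421, 0.04756868]), array([0.57172313, 0.03920404]), array([0.47557229, 0.05048877])]
facetop [array([ 0.54437399, -0.10514467]), array([ 0.47981064, -0.10165376])]
pot [0.7178007  0.36617488 0.03      ]
pad [0.69477428 0.23117719 0.03      ]
stamp [0.6551737  0.14417776 0.03      ]
stapler [0.76859379 0.15994565 0.03      ]
```

```bash
cat >> h.py <<'E'
def plan(x,y,z,yyaw,n=8):
    """identical rows: shift in tool axes then turn; target TCP pos and world yaw (deg) of tool Y"""
    s=r.get_state();q=s['orientation'];M=R.from_quat(np.r_[q[1:],q[0]]).as_matrix()
    th=np.degrees(np.arctan2(M[1,1],M[0,1])); d=(yyaw-th+180)%360-180
    if n==0: n=8
    w=np.array([x,y])-s['tool_pos'][:2]
    # tool->world 2D map at yaw t: dx*X + dy*Y, X=yaw+90
    S=np.zeros((2,2))
    for k in range(n):
        t=np.radians(th+d*k/n); S+=np.array([[-np.sin(t),np.cos(t)],[np.cos(t),np.sin(t)]])
    v=np.linalg.solve(S,w)
    print('yaw now %.1f turn %.1f'%(th,d),'tilt %.2f'%np.degrees(np.arccos(-M[2,2])),'| row x%d:'%n,[round(a,5) for a in (v[0],v[1],-(z-s['tool_pos'][2])/n)],'az %.3f'%(-d/n),'total',(v*n).round(4),'dz',round(s['tool_pos'][2]-z,4))
E
python3 - <<'E'
from h import *
st();plan(.4,-.27,.30,-2.6)
E
```

```text
t 0.20 pos [ 0.2716 -0.5624  0.2494] X [0.901 0.435 0.   ] Y [ 0.435 -0.901 -0.002] Z [-0.001  0.001 -1.   ] F [-1.  -0.2  0.1] op 0.0853
yaw now -64.2 turn 61.6 tilt 0.09 | row x8: [np.float64(0.04071), np.float64(-0.00981), np.float64(-0.00632)] az -7.704 total [ 0.3257 -0.0785] dz -0.0506
```

```bash
python3 -m inch '[[0.041,-0.01,-0.006,0,0,-7.7,0.085],[0.041,-0.01,-0.006,0,0,-7.7,0.085],[0.041,-0.01,-0.006,0,0,-7.7,0.085],[0.041,-0.01,-0.006,0,0,-7.7,0.085],[0.041,-0.01,-0.006,0,0,-7.7,0.085],[0.041,-0.01,-0.006,0,0,-7.7,0.085],[0.041,-0.01,-0.006,0,0,-7.7,0.085],[0.041,-0.01,-0.006,0,0,-7.7,0.085]]' 40; python3 - <<'E'
from h import *
st();plan(.52,-0.02,.30,-2.6)
E
```

```text
time: 1.2
tool_pos: [0.4005, -0.2664, 0.2983]
orientation: [-0.0, 0.722, 0.692, 0.0]
force: [0.4, 0.1, 0.5]
opening: 0.085
t 1.20 pos [ 0.4005 -0.2664  0.2983] X [0.041 0.999 0.   ] Y [ 0.999 -0.041  0.   ] Z [ 0.  0. -1.] F [0.4 0.1 0.5] op 0.0850
yaw now -2.4 turn -0.2 tilt 0.02 | row x8: [np.float64(0.03141), np.float64(0.0136), np.float64(-0.00021)] az 0.030 total [0.2513 0.1088] dz -0.0017
```

```bash
python3 -m inch '[[0.031,0.014,0,0,0,0,0.085],[0.031,0.014,0,0,0,0,0.085],[0.031,0.014,0,0,0,0,0.085],[0.031,0.014,0,0,0,0,0.085],[0.031,0.014,0,0,0,0,0.085],[0.031,0.014,0,0,0,0,0.085],[0.031,0.014,0,0,0,0,0.085],[0.031,0.014,0,0,0,0,0.085]]'; python3 - <<'E'
from h import *
st();d=cam('wrist');save(d,'w1');st();print(d['o'],d['Rc'],d['vfov'])
E
```

```text
time: 2.2
tool_pos: [0.524, -0.0242, 0.2981]
orientation: [-0.0, 0.723, 0.691, -0.0]
force: [0.4, -0.1, 0.2]
opening: 0.085
t 2.20 pos [ 0.524  -0.0242  0.2981] X [ 0.046  0.999 -0.   ] Y [ 0.999 -0.046 -0.   ] Z [-0. -0. -1.] F [ 0.4 -0.1  0.2] op 0.0850
t 2.25 pos [ 0.5253 -0.0209  0.2981] X [0.044 0.999 0.004] Y [ 0.999 -0.044  0.001] Z [ 0.002  0.004 -1.   ] F [0.9 1.4 0.1] op 0.0853
[0.52555109 0.04398631 0.42143811] [[ 9.98973307e-01 -4.37405362e-02 -1.17939525e-02]
 [-4.53003388e-02 -9.61836481e-01 -2.69848962e-01]
 [ 4.59484577e-04  2.70106180e-01 -9.62830432e-01]] 68.98191761111337
```

View pics/w1.png

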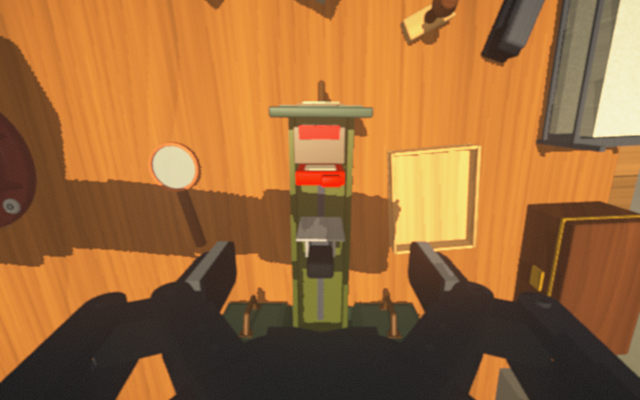

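```bash
python3 - <<'E'
from h import *
st();d=cam('wrist');save(d,'w2',(260,80,420,340),3);st()
np.savez('w2.npz',**{k:v for k,v in d.items()})
E
```

```text
t 2.25 pos [ 0.5253 -0.0209  0.2981] X [0.044 0.999 0.004] Y [ 0.999 -0.044  0.001] Z [ 0.002  0.004 -1.   ] F [0.9 1.4 0.1] op 0.0853
t 2.30 pos [ 0.5244 -0.0228  0.2981] X [0.042 0.999 0.001] Y [ 0.999 -0.042  0.   ] Z [ 0.     0.001 -1.   ] F [-0.6 -0.1  1.5] op 0.0847
```

View pics/w2.png

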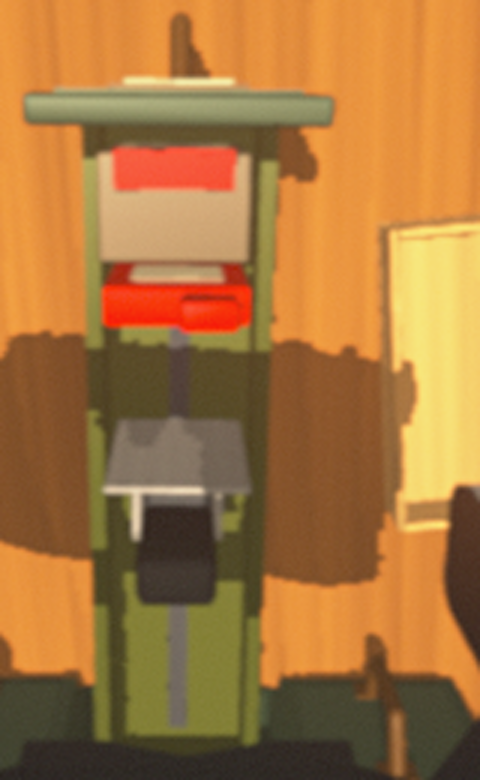

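```bash
cat >> h.py <<'E'
def WC(d,p,z,x0,y0,k): return pix2w(d,x0+(p[0]+.5)/k-.5,y0+(p[1]+.5)/k-.5,z)[:2].round(4)
E
python3 - <<'E'
from h import *
d=dict(np.load('w2.npz'))
f=lambda p,z:WC(d,p,z,260,80,3)
print('mark',[f(p,.1) for p in [(103,284),(252,284),(250,327),(103,325)]])
print('kept',[f(p,.1) for p in [(100,155),(250,155),(250,262),(98,262)]])
print('front',[f(p,.14) for p in [(24,97),(333,97),(333,123),(24,123)]])
print('foll',[f(p,.095) for p in [(104,490),(250,490)]])
print('tab',[f(p,.14) for p in [(140,537),(217,537),(215,605),(138,603)]])
print('wallout',[f(p,.057) for p in [(85,160),(278,160),(93,735),(259,735)]])
print('track',[f(p,.012) for p in [(179,335),(178,725)]])
print('tray',[f(p,.03) for p in [(380,225),(400,530)]])
E
```

```text
mark [array([ 0.4931, -0.0161]), array([ 0.5489, -0.0185]), array([ 0.5477, -0.0351]), array([ 0.492 , -0.0319])]
kept [array([0.4952, 0.0311]), array([0.5492, 0.0288]), array([ 0.5483, -0.0101]), array([ 0.4918, -0.0077])]
front [array([0.4768, 0.0517]), array([0.5726, 0.0475]), array([0.5726, 0.0397]), array([0.4761, 0.0439])]
foll [array([ 0.4871, -0.1021]), array([ 0.5464, -0.1047])]
tab [array([ 0.5041, -0.1003]), array([ 0.5315, -0.1015]), array([ 0.5298, -0.1288]), array([ 0.5019, -0.1267])]
wallout [array([0.4848, 0.0273]), array([0.5637, 0.0239]), array([ 0.4681, -0.2503]), array([ 0.55 , -0.254])]
track [array([ 0.519, -0.06 ]), array([ 0.5083, -0.2825])]
tray [array([ 0.6117, -0.0083]), array([ 0.6239, -0.1596])]
```

```bash
python3 - <<'E'
from h import *
st();plan(.5205,-0.0255,.08,-2.7)
E
python3 -m inch '[[-0.003,-0.004,0.02,0,0,0.3,0.085],[0,0,0.04,0,0,0,0.085],[0,0,0.04,0,0,0,0.085],[0,0,0.04,0,0,0,0.085],[0,0,0.04,0,0,0,0.085],[0,0,0.03,0,0,0,0.085],[0,0,0.008,0,0,0,0.085],[0,0,0,0,0,0,0.085]]'; python3 - <<'E'
from h import *
st();plan(.5205,-0.0255,.08,-2.7)
d=cam('wrist');save(d,'w3')
E
```

```text
t 2.30 pos [ 0.5244 -0.0228  0.2981] X [0.042 0.999 0.001] Y [ 0.999 -0.042  0.   ] Z [ 0.     0.001 -1.   ] F [-0.6 -0.1  1.5] op 0.0847
yaw now -2.4 turn -0.3 tilt 0.07 | row x8: [np.float64(-0.00036), np.float64(-0.00048), np.float64(0.02726)] az 0.034 total [-0.0029 -0.0038] dz 0.2181
time: 3.3
tool_pos: [0.5195, -0.0285, 0.0804]
orientation: [-0.0, 0.725, 0.689, -0.0]
force: [-0.5, 0.8, 0.8]
opening: 0.085
t 3.30 pos [ 0.5195 -0.0285  0.0804] X [ 0.051  0.999 -0.   ] Y [ 0.999 -0.051 -0.001] Z [-0.001 -0.    -1.   ] F [-0.5  0.8  0.8] op 0.0850
yaw now -2.9 turn 0.2 tilt 0.03 | row x8: [np.float64(0.00038), np.float64(0.00011), np.float64(5e-05)] az -0.031 total [0.003  0.0009] dz 0.0004
```

View pics/w3.png

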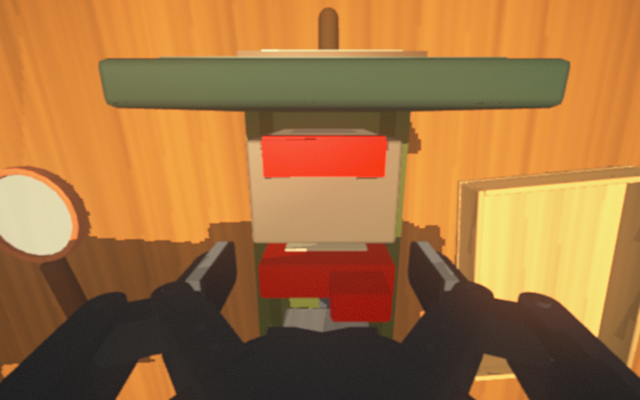

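```bash
python3 -m inch '[[0.002,0.001,0,0,0,0,0.085],[0,0,0,0,0,0,0.04],[0,0,0,0,0,0,0.04],[0,0,0,0,0,0,0.04],[0,0,0,0,0,0,0.04],[0,0,0,0,0,0,0.04],[0,0,-0.01,0,0,0,0.04],[0,0,-0.02,0,0,0,0.04]]' 40; python3 - <<'E'
from h import *
st()
E
python3 -m inch '[[0,0,-0.03,0,0,0,0.04],[0,0,-0.04,0,0,0,0.04],[0,0,-0.03,0,0,0,0.04],[0,0,-0.01,0,0,0,0.04],[0,0,0,0,0,0,0.04],[0,0,0,0,0,0,0.04],[0,0,0,0,0,0,0.04],[0,0,0,0,0,0,0.04]]'; python3 - <<'E'
from h import *
st()
d=cam('wrist');save(d,'w4');d=cam('top');save(d,'t3',(270,120,430,240),5)
E
```

```text
time: 4.35
tool_pos: [0.5189, -0.0258, 0.1092]
orientation: [-0.002, 0.725, 0.689, -0.001]
force: [0.2, 0.8, -0.8]
opening: 0.0554
t 4.35 pos [ 0.5189 -0.0258  0.1092] X [0.051 0.999 0.001] Y [ 0.999 -0.051 -0.004] Z [-0.004  0.001 -1.   ] F [ 0.2  0.8 -0.8] op 0.0554
time: 5.35
tool_pos: [0.5201, -0.026, 0.2192]
orientation: [-0.001, 0.725, 0.689, -0.001]
force: [-0.0, 0.2, -0.5]
opening: 0.0554
t 5.35 pos [ 0.5201 -0.026   0.2192] X [0.051 0.999 0.   ] Y [ 0.999 -0.051 -0.002] Z [-0.002  0.    -1.   ] F [-0.   0.2 -0.5] op 0.0554
```

View pics/w4.png

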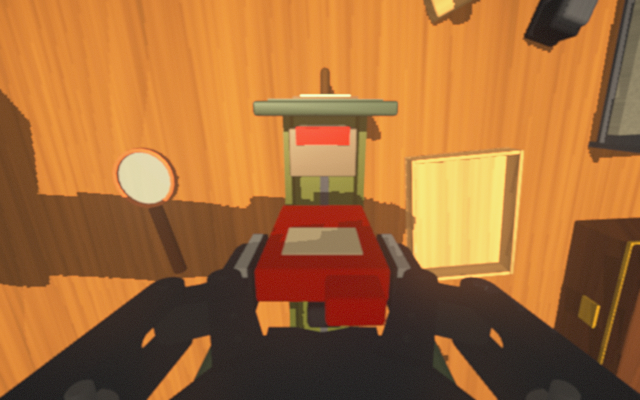

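View pics/t3.png

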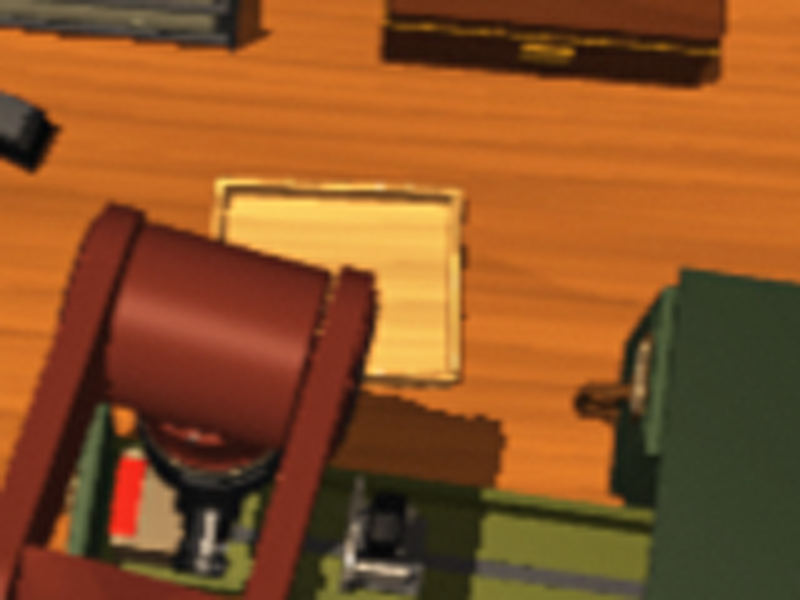

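```bash
python3 - <<'E'
from h import *
st();plan(.677,-0.086,.21,-2.7)
E
python3 -m inch '[[-0.005,0.02,0,0,0,0,0.04],[-0.01,0.03,0,0,0,0,0.04],[-0.01,0.03,0,0,0,0,0.04],[-0.01,0.03,0,0,0,0,0.04],[-0.01,0.03,0.005,0,0,0,0.04],[-0.007,0.02,0.005,0,0,0,0.04],[0,0,0.02,0,0,0,0.04],[0,0,0.02,0,0,0,0.04]]'; python3 - <<'E'
from h import *
st();plan(.677,-0.086,.21,-2.7)
d=cam('wrist');save(d,'w5')
E
```

```text
t 5.45 pos [ 0.5205 -0.0261  0.2198] X [0.051 0.999 0.   ] Y [ 0.999 -0.051 -0.001] Z [-0.001  0.    -1.   ] F [ 0.7  0.4 -1.2] op 0.0556
yaw now -2.9 turn 0.2 tilt 0.06 | row x8: [np.float64(-0.00652), np.float64(0.01991), np.float64(0.00122)] az -0.028 total [-0.0521  0.1593] dz 0.0098
time: 6.45
tool_pos: [0.6766, -0.0858, 0.1682]
orientation: [-0.001, 0.725, 0.689, -0.001]
force: [-0.6, -0.2, -1.7]
opening: 0.0554
t 6.45 pos [ 0.6766 -0.0858  0.1682] X [0.051 0.999 0.001] Y [ 0.999 -0.051 -0.002] Z [-0.002  0.001 -1.   ] F [-0.6 -0.2 -1.7] op 0.0554
yaw now -2.9 turn 0.2 tilt 0.14 | row x8: [np.float64(-3e-05), np.float64(5e-05), np.float64(-0.00523)] az -0.028 total [-0.0002  0.0004] dz -0.0418
```

View pics/w5.png

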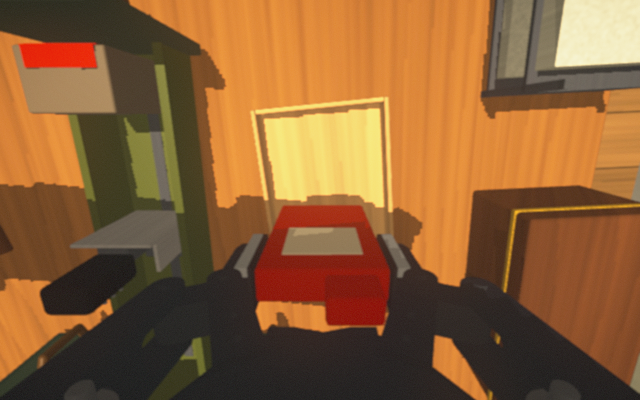

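```bash
python3 -m inch '[[0,0,0.025,0,0,0,0.04],[0,0,0.025,0,0,0,0.04],[0,0,0.025,0,0,0,0.04],[0,0,0.012,0,0,0,0.04],[0,0,0.005,0,0,0,0.04],[0,0,0.002,0,0,0,0.04],[0,0,0,0,0,0,0.04],[0,0,0,0,0,0,0.04]]'; python3 - <<'E'
from h import *
st()
E
```

```text
time: 7.5
tool_pos: [0.6785, -0.0864, 0.0774]
orientation: [0.001, 0.725, 0.689, 0.0]
force: [0.8, -0.2, -1.3]
opening: 0.0557
t 7.50 pos [ 0.6785 -0.0864  0.0774] X [ 0.051  0.999 -0.   ] Y [ 0.999 -0.051  0.002] Z [ 0.002 -0.    -1.   ] F [ 0.8 -0.2 -1.3] op 0.0557
```

```bash
python3 -m inch '[[0,0,0.003,0,0,0,0.04],[0,0,0.002,0,0,0,0.04],[0,0,0.001,0,0,0,0.04],[0,0,0,0,0,0,0.06],[0,0,0,0,0,0,0.07],[0,0,0,0,0,0,0.085],[0,0,-0.02,0,0,0,0.085],[0,0,-0.04,0,0,0,0.085]]'; python3 - <<'E'
from h import *
st()
d=cam('wrist');save(d,'w6')
plan(.5169,-0.121,.25,-2.7)
E
```

```text
time: 8.5
tool_pos: [0.6761, -0.0859, 0.1292]
orientation: [-0.002, 0.725, 0.689, -0.001]
force: [-0.1, -0.8, 0.6]
opening: 0.0849
t 8.50 pos [ 0.6761 -0.0859  0.1292] X [0.051 0.999 0.001] Y [ 0.999 -0.051 -0.005] Z [-0.005  0.001 -1.   ] F [-0.1 -0.8  0.6] op 0.0849
yaw now -2.9 turn 0.2 tilt 0.51 | row x8: [np.float64(-0.00527), np.float64(-0.0203), np.float64(-0.01397)] az -0.028 total [-0.0421 -0.1624] dz -0.1118
```

View pics/w6.png

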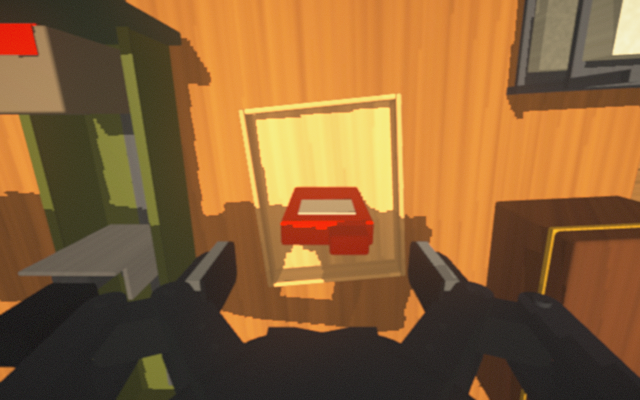

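```bash
python3 -m inch '[[0,0,-0.05,0,0,0,0.085],[-0.002,-0.01,-0.04,0,0,0,0.085],[-0.005,-0.025,0,0,0,0,0.085],[-0.01,-0.04,0,0,0,0,0.085],[-0.01,-0.04,0,0,0,0,0.085],[-0.01,-0.032,0,0,0,0,0.085],[-0.005,-0.015,0.01,0,0,0,0.085],[0,0,0.03,0,0,0,0.085]]'; python3 - <<'E'
from h import *
st()
plan(.516,-0.1214,.122,-2.7)
E
```

```text
time: 9.55
tool_pos: [0.5152, -0.1211, 0.1836]
orientation: [0.003, 0.725, 0.688, 0.002]
force: [1.2, 0.8, -0.1]
opening: 0.0849
t 9.55 pos [ 0.5152 -0.1211  0.1836] X [ 0.052  0.999 -0.002] Y [ 0.999 -0.052  0.007] Z [ 0.007 -0.003 -1.   ] F [ 1.2  0.8 -0.1] op 0.0849
yaw now -3.0 turn 0.3 tilt 0.43 | row x8: [np.float64(-4e-05), np.float64(0.00011), np.float64(0.00769)] az -0.035 total [-0.0003  0.0009] dz 0.0616
```

```bash
python3 -m inch '[[0,0.001,0.025,0,0,0,0.085],[0,0,0.02,0,0,0,0.085],[0,0,0.01,0,0,0,0.085],[0,0,0.003,0,0,0,0.085],[0,0,0,0,0,0,0.02],[0,0,0,0,0,0,0.02],[0,0,0,0,0,0,0.02],[0,0,0,0,0,0,0.02]]' 30; python3 - <<'E'
from h import *
st()
d=cam('wrist');save(d,'w7')
E
```

```text
time: 10.55
tool_pos: [0.5171, -0.1203, 0.1235]
orientation: [0.002, 0.725, 0.689, 0.002]
force: [4.8, -0.3, -1.6]
opening: 0.0293
t 10.55 pos [ 0.5171 -0.1203  0.1235] X [ 0.051  0.999 -0.001] Y [ 0.999 -0.051  0.005] Z [ 0.005 -0.001 -1.   ] F [ 4.8 -0.3 -1.6] op 0.0293
```

View pics/w7.png

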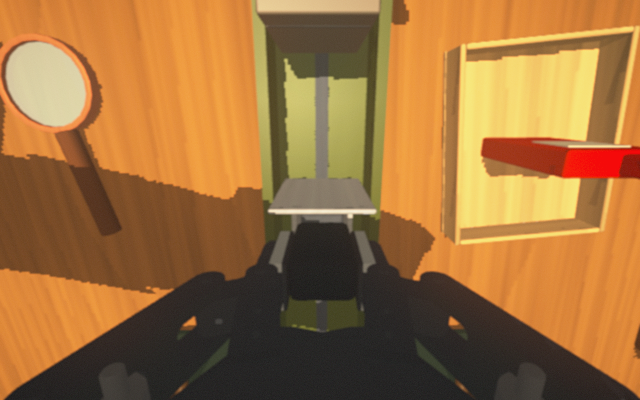

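```bash
python3 -m inch '[[-0.01,0,0,0,0,0,0.02],[-0.016,0,0,0,0,0,0.02],[-0.016,0,0,0,0,0,0.02],[-0.016,0,0,0,0,0,0.02],[-0.016,0,0,0,0,0,0.02],[-0.016,0,0,0,0,0,0.02],[-0.013,0,0,0,0,0,0.02],[0,0,0,0,0,0,0.02]]'; python3 - <<'E'
from h import *
st()
d=cam('wrist');save(d,'w8')
E
```

```text
time: 11.6
tool_pos: [0.5117, -0.2246, 0.1235]
orientation: [0.003, 0.725, 0.689, 0.001]
force: [5.7, -2.5, -0.4]
opening: 0.0292
t 11.60 pos [ 0.5117 -0.2246  0.1235] X [ 0.052  0.999 -0.003] Y [ 0.999 -0.052  0.005] Z [ 0.005 -0.003 -1.   ] F [ 5.7 -2.5 -0.4] op 0.0292
```

View pics/w8.png

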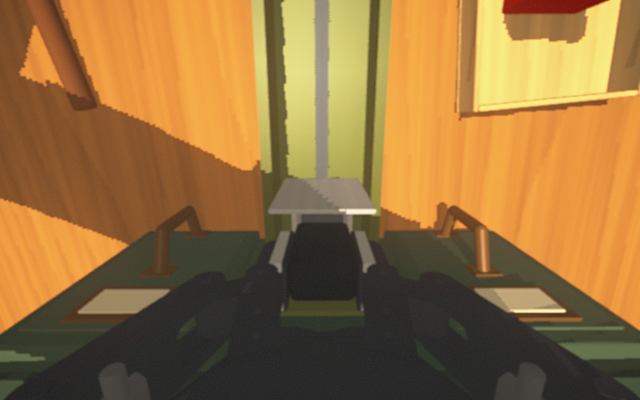

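```bash
python3 -m inch '[[0,0,0,0,0,0,0.06],[0,0,0,0,0,0,0.085],[0,0,0,0,0,0,0.085],[0,0,-0.02,0,0,0,0.085],[0,0,-0.04,0,0,0,0.085],[0,0,-0.05,0,0,0,0.085],[0,0,-0.04,0,0,0,0.085],[0,0,0,0,0,0,0.085]]'; python3 - <<'E'
from h import *
st()
plan(.5,0.18,.28,-29.3)
E
```

```text
time: 12.65
tool_pos: [0.5119, -0.2241, 0.2774]
orientation: [0.005, 0.725, 0.689, 0.001]
force: [-0.9, -0.6, 0.9]
opening: 0.0853
t 12.65 pos [ 0.5119 -0.2241  0.2774] X [ 0.051  0.999 -0.004] Y [ 0.999 -0.051  0.008] Z [ 0.008 -0.005 -1.   ] F [-0.9 -0.6  0.9] op 0.0853
yaw now -2.9 turn -26.4 tilt 0.54 | row x8: [np.float64(0.04896), np.float64(-0.01417), np.float64(-0.00033)] az 3.298 total [ 0.3917 -0.1134] dz -0.0026
```

```bash
python3 -m inch '[[0.049,-0.014,0,0,0,3.3,0.085],[0.049,-0.014,0,0,0,3.3,0.085],[0.049,-0.014,0,0,0,3.3,0.085],[0.049,-0.014,0,0,0,3.3,0.085],[0.049,-0.014,0,0,0,3.3,0.085],[0.049,-0.014,0,0,0,3.3,0.085],[0.049,-0.014,0,0,0,3.3,0.085],[0.049,-0.014,0,0,0,3.3,0.085]]'; python3 - <<'E'
from h import *
cam('top')
cam('top')
st()
d=cam('wrist');save(d,'w9');np.savez('w9.npz',**d)
st()
E
```

```text
time: 13.65
tool_pos: [0.4981, 0.1827, 0.2706]
orientation: [-0.0, 0.863, 0.504, -0.001]
force: [-0.1, 0.6, 0.1]
opening: 0.085
t 13.75 pos [0.4983 0.1851 0.2706] X [0.486 0.874 0.   ] Y [ 0.874 -0.486 -0.003] Z [-0.003  0.001 -1.   ] F [-0.4 -0.4  0.8] op 0.0852
t 13.80 pos [0.4982 0.183  0.2705] X [ 0.486  0.874 -0.002] Y [ 0.874 -0.486 -0.002] Z [-0.003 -0.001 -1.   ] F [-0.1 -0.2 -0.7] op 0.0850
```

View pics/w9.png

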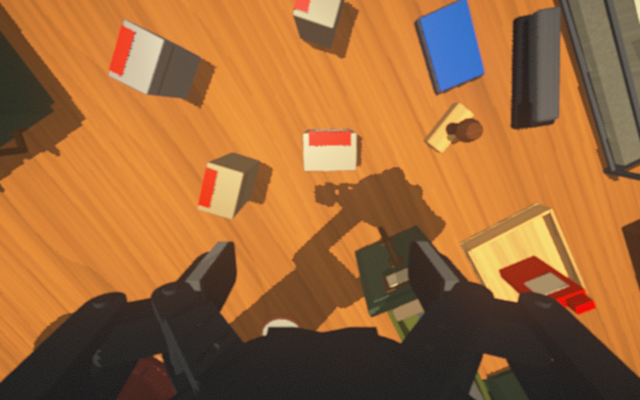

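```bash
python3 - <<'E'
from h import *
d=dict(np.load('w9.npz'))
save(d,'w9z',(100,0,380,220),2.85)
E
```

```text
(no output)
```

View pics/w9z.png

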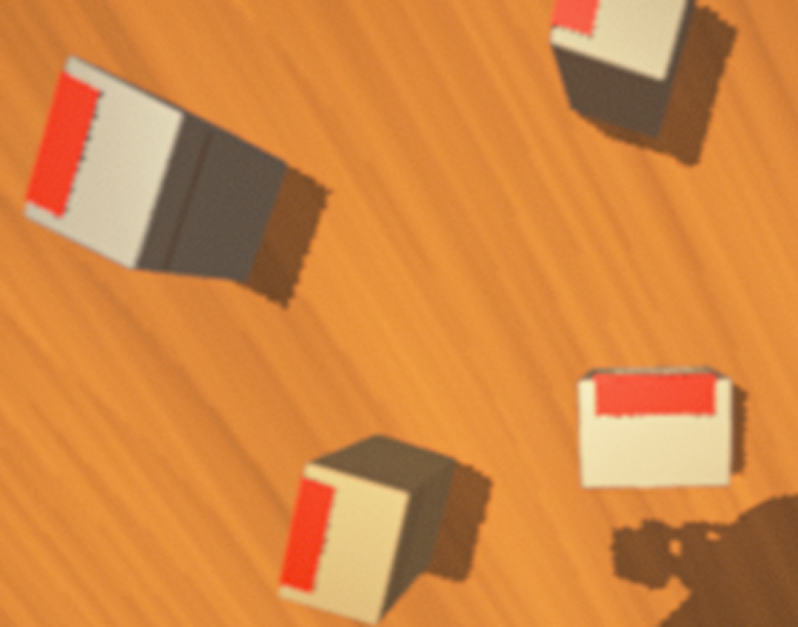

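```bash
python3 - <<'E'
from h import *
d=dict(np.load('w9.npz'))
C={'B':[(579,380),(583,487),(730,484),(732,380)],'C':[(68,57),(184,112),(136,268),(25,212)],'D':[(307,465),(409,492),(377,623),(279,593)]}
for k,v in C.items():
    P=np.array([WC(d,p,.088,100,0,2.85) for p in v]);ax=P[1]+P[2]-P[0]-P[3];ay=P[3]+P[2]-P[0]-P[1]
    print(k,P.mean(0),'x',np.degrees(np.arctan2(*ax[::-1])),'y',np.degrees(np.arctan2(*ay[::-1])),np.linalg.norm(ax)/2,np.linalg.norm(ay)/2)
plan(.5165,.2067,.2,-29.3,1)
E
```

```text
B [0.518325 0.20745 ] x -118.15527165472751 y -28.402912288919065 0.0386765109594958 0.05508032770418127
C [0.39825  0.377925] x -54.97818170785528 y -145.26105524126095 0.03938048374512426 0.0537871964318647
D [0.39365 0.22825] x -45.94262429781158 y -136.66247148675632 0.0386839760107464 0.053621264438653435
yaw now -29.1 turn -0.2 tilt 0.18 | row x1: [np.float64(0.02965), np.float64(0.00447), np.float64(0.07047)] az 0.221 total [0.0296 0.0045] dz 0.0705
```

```bash
python3 -m inch '[[0.016,0.003,0.01,0,0,0,0.085],[0.015,0.003,0.02,0,0,-0.5,0.085],[0,0,0.04,0,0,0,0.085],[0,0,0.045,0,0,0,0.085],[0,0,0.04,0,0,0,0.085],[0,0,0.03,0,0,0,0.085],[0,0,0.013,0,0,0,0.085],[0,0,0.001,0,0,0,0.085]]' 40; python3 - <<'E'
from h import *
st(); plan(.518,.207,.071,-28.5,1)
E
```

```text
time: 14.8
tool_pos: [0.5189, 0.2043, 0.0723]
orientation: [-0.0, 0.861, 0.509, -0.001]
force: [0.8, 0.1, -0.1]
opening: 0.0851
t 14.80 pos [0.5189 0.2043 0.0723] X [ 0.483  0.876 -0.002] Y [ 0.876 -0.483 -0.002] Z [-0.002 -0.001 -1.   ] F [ 0.8  0.1 -0.1] op 0.0851
yaw now -28.9 turn 0.4 tilt 0.14 | row x1: [np.float64(0.00198), np.float64(-0.00207), np.float64(0.00131)] az -0.371 total [ 0.002  -0.0021] dz 0.0013
```

```bash
python3 -m inch '[[0.002,-0.002,0.001,0,0,0,0.085],[0,0,0,0,0,0,0.04],[0,0,0,0,0,0,0.04],[0,0,0,0,0,0,0.04],[0,0,0,0,0,0,0.04],[0,0,0,0,0,0,0.04],[0,0,-0.02,0,0,0,0.04],[0,0,-0.03,0,0,0,0.04]]' 40; python3 -m inch '[[0,0,-0.05,0,0,0,0.04],[0,0,-0.05,0,0,0,0.04],[0,0,-0.03,0,0,0,0.04],[0,0,0,0,0,-5,0.04],[0,0,0,0,0,-8,0.04],[0,0,0,0,0,-8,0.04],[0,0,0,0,0,-5,0.04],[0,0,0,0,0,0,0.04]]'; python3 - <<'E'
from h import *
st(); y=.04-.078*.999; plan(.522+.047*y,y,.25,-2.7)
d=cam('wrist');save(d,'w10')
E
```

```text
time: 15.8
tool_pos: [0.5171, 0.2074, 0.1216]
orientation: [-0.001, 0.861, 0.509, -0.002]
force: [0.4, 0.8, -2.7]
opening: 0.0553
time: 16.8
tool_pos: [0.5183, 0.2078, 0.2523]
orientation: [-0.0, 0.725, 0.689, -0.0]
force: [0.6, 0.0, -1.8]
opening: 0.0551
t 16.80 pos [0.5183 0.2078 0.2523] X [ 0.05   0.999 -0.   ] Y [ 0.999 -0.05  -0.001] Z [-0.001 -0.    -1.   ] F [ 0.6  0.  -1.8] op 0.0551
yaw now -2.9 turn 0.2 tilt 0.05 | row x8: [np.float64(-0.03066), np.float64(0.00174), np.float64(0.00029)] az -0.024 total [-0.2453  0.0139] dz 0.0023
```

View pics/w10.png

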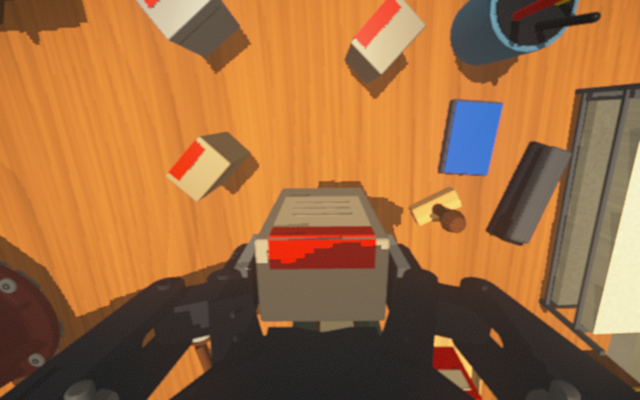

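```bash
python3 -m inch '[[-0.02,0.001,0,0,0,0,0.04],[-0.04,0.002,0,0,0,0,0.04],[-0.045,0.003,0,0,0,0,0.04],[-0.045,0.003,0,0,0,0,0.04],[-0.045,0.003,0,0,0,0,0.04],[-0.035,0.002,0,0,0,0,0.04],[-0.015,0,0,0,0,0,0.04],[0,0,0,0,0,0,0.04]]'; python3 - <<'E'
from h import *
cam('top');st(); y=.04-.078*.999; plan(.522+.047*y,y,.25,-2.7,1)
d=cam('wrist');save(d,'w11')
E
```

```text
time: 17.85
tool_pos: [0.5205, -0.0383, 0.2523]
orientation: [-0.0, 0.725, 0.688, 0.0]
force: [0.9, 1.0, -2.5]
opening: 0.0556
t 17.90 pos [ 0.5205 -0.0374  0.2522] X [0.051 0.999 0.001] Y [ 0.999 -0.051 -0.   ] Z [-0.     0.001 -1.   ] F [ 0.6  0.7 -1.9] op 0.0554
yaw now -2.9 turn 0.2 tilt 0.05 | row x1: [np.float64(-0.00058), np.float64(-0.00027), np.float64(0.00223)] az -0.197 total [-0.0006 -0.0003] dz 0.0022
```

View pics/w11.png

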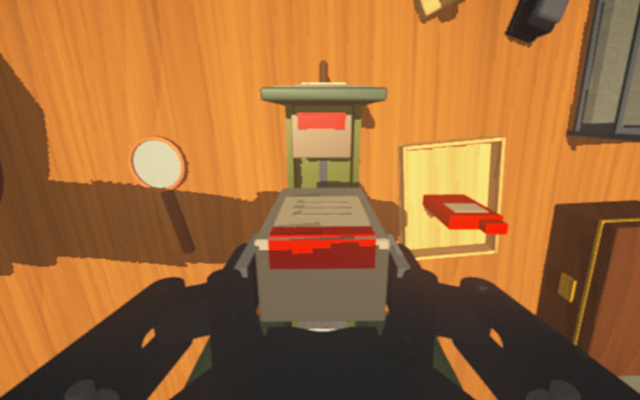

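```bash
python3 -m inch '[[0,0,0.02,0,0,0,0.04],[0,0,0.03,0,0,0,0.04],[0,0,0.035,0,0,0,0.04],[0,0,0.03,0,0,0,0.04],[0,0,0.02,0,0,0,0.04],[0,0,0.01,0,0,0,0.04],[0,0,0,0,0,0,0.04],[0,0,0,0,0,0,0.04]]'; python3 - <<'E'
from h import *
st()
d=cam('wrist');save(d,'w12')
E
```

```text
time: 18.95
tool_pos: [0.5218, -0.0372, 0.1085]
orientation: [0.001, 0.724, 0.69, 0.001]
force: [-0.6, 0.2, -2.2]
opening: 0.0553
t 18.95 pos [ 0.5218 -0.0372  0.1085] X [ 0.049  0.999 -0.   ] Y [ 0.999 -0.049  0.002] Z [ 0.002 -0.    -1.   ] F [-0.6  0.2 -2.2] op 0.0553
```

View pics/w12.png

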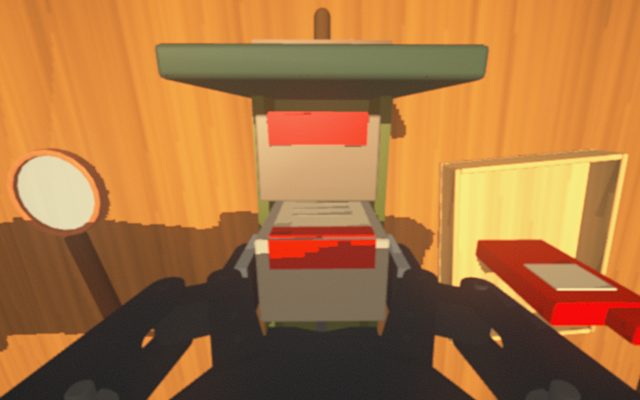

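```bash
python3 -m inch '[[0,0,0.012,0,0,0,0.04],[0,0,0.01,0,0,0,0.04],[0,0,0.002,0,0,0,0.04],[0,0,0,0,0,0,0.04],[0.005,0,0,0,0,0,0.04],[0.005,0,0,0,0,0,0.04],[0.003,0,0,0,0,0,0.04],[0,0,0,0,0,0,0.04]]'; python3 - <<'E'
from h import *
st()
d=cam('wrist');save(d,'w13')
E
```

```text
time: 20.0
tool_pos: [0.5216, -0.0258, 0.0854]
orientation: [0.001, 0.724, 0.69, -0.002]
force: [-6.3, -2.2, 13.7]
opening: 0.0554
t 20.00 pos [ 0.5216 -0.0258  0.0854] X [ 0.048  0.999 -0.003] Y [ 0.999 -0.048 -0.001] Z [-0.002 -0.003 -1.   ] F [-6.3 -2.2 13.7] op 0.0554
```

View pics/w13.png

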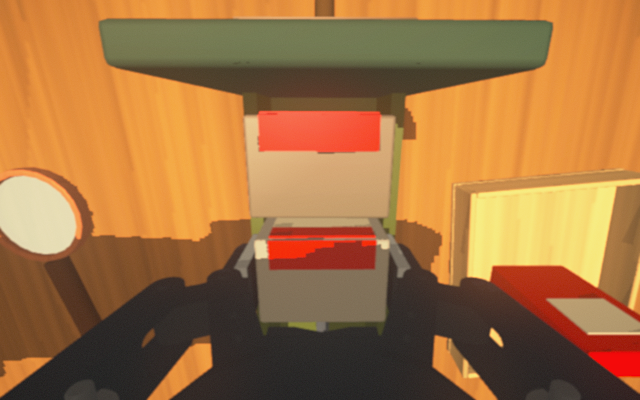

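```bash
python3 -m inch '[[0,0,-0.001,0,0,0,0.04],[0.003,0,0,0,0,0,0.04],[0.003,0,0,0,0,0,0.04],[0.002,0,0,0,0,0,0.04],[0,0,0,0,0,0,0.04],[0,0,0,0,0,0,0.04],[0,0,0,0,0,0,0.04],[0,0,0,0,0,0,0.04]]'; python3 - <<'E'
from h import *
st()
d=cam('wrist');save(d,'w14')
E
```

```text
time: 21.05
tool_pos: [0.5236, -0.0171, 0.0854]
orientation: [0.002, 0.724, 0.69, 0.001]
force: [0.8, -2.5, 5.5]
opening: 0.0553
t 21.05 pos [ 0.5236 -0.0171  0.0854] X [ 0.049  0.999 -0.001] Y [ 0.999 -0.049  0.004] Z [ 0.004 -0.002 -1.   ] F [ 0.8 -2.5  5.5] op 0.0553
```

View pics/w14.png

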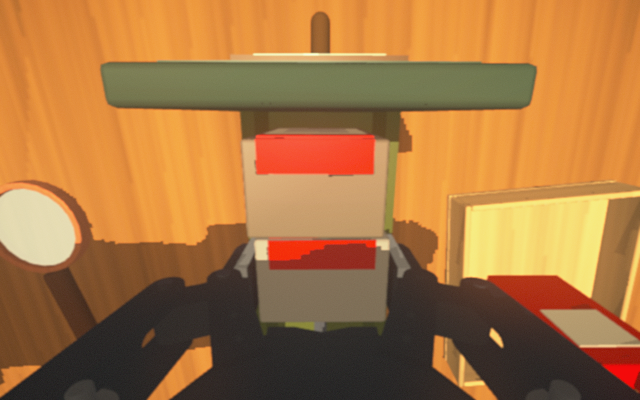

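```bash
python3 - <<'E'
from h import *
st();d=cam('wrist')
for n,p,z in [('panel in',(318,107),.14),('panel out',(318,64),.14),('kept front',(316,136),.1),('kept front floor',(316,129),.012),('kept back',(316,238),.1),('caseback',(322,322),.1),('keptL',(245,200),.1),('keptR',(389,200),.1),('cL',(258,300),.1),('cR',(388,300),.1),('wallL in',(258,150),.057)]: print(n,pix2w(d,*p,z).round(4))
E
```

```text
t 21.10 pos [ 0.5236 -0.0171  0.0854] X [ 0.049  0.999 -0.001] Y [ 0.999 -0.049  0.004] Z [ 0.004 -0.001 -1.   ] F [ 0.7 -2.2  5.1] op 0.0556
panel in [0.5244 0.0527 0.14  ]
panel out [0.5248 0.0616 0.14  ]
kept front [0.5228 0.0434 0.1   ]
kept front floor [0.5214 0.0415 0.012 ]
kept back [0.5206 0.0029 0.1   ]
caseback [ 0.5211 -0.0374  0.1   ]
keptL [0.4939 0.0203 0.1   ]
keptR [0.5499 0.0175 0.1   ]
cL [ 0.4941 -0.0248  0.1   ]
cR [ 0.5501 -0.0276  0.1   ]
wallL in [0.4916 0.0346 0.057 ]
```

```bash
python3 -m inch '[[0,0,-0.002,0,0,0,0.04],[0,0,0,0,0,0,0.04],[0.002,0,0,0,0,0,0.04],[0.002,0,0,0,0,0,0.04],[0.002,0,0,0,0,0,0.04],[0.001,0,0,0,0,0,0.04],[0,0,0,0,0,0,0.04],[0,0,0,0,0,0,0.04]]'; python3 - <<'E'
from h import *
st()
d=cam('wrist');save(d,'w15')
E
```

```text
time: 22.15
tool_pos: [0.5224, -0.0092, 0.0864]
orientation: [0.0, 0.724, 0.689, 0.0]
force: [-0.4, -0.0, -2.6]
opening: 0.0556
t 22.15 pos [ 0.5224 -0.0092  0.0864] X [0.05  0.999 0.   ] Y [ 0.999 -0.05   0.   ] Z [ 0.  0. -1.] F [-0.4 -0.  -2.6] op 0.0556
```

View pics/w15.png

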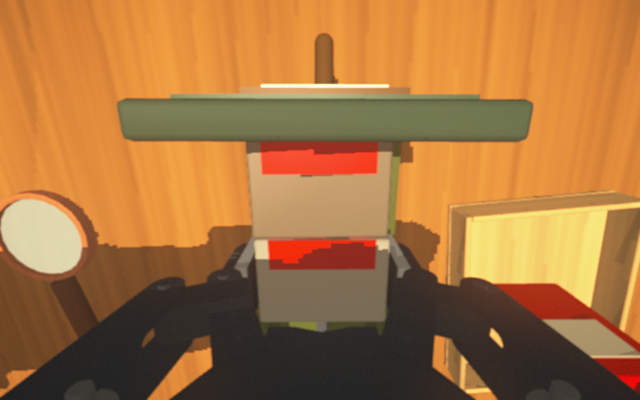

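```bash
python3 -m inch '[[0,0,0.001,0,0,0,0.04],[0,0,0,0,0,0,0.065],[0,0,0,0,0,0,0.085],[0,0,0,0,0,0,0.085],[0,0,-0.02,0,0,0,0.085],[0,0,-0.05,0,0,0,0.085],[0,0,-0.06,0,0,0,0.085],[0,0,-0.05,0,0,0,0.085]]'; python3 - <<'E'
from h import *
cam('top');cam('top');st()
d=cam('wrist');save(d,'w16',(240,60,560,320),2.5);np.savez('w16.npz',**d);st();plan(.39,.21,.28,43.5)
E
```

```text
time: 23.2
tool_pos: [0.5225, -0.0095, 0.268]
orientation: [0.001, 0.724, 0.689, 0.001]
force: [1.2, -0.4, -1.2]
opening: 0.0851
t 23.30 pos [ 0.5266 -0.01    0.2736] X [ 0.049  0.999 -0.002] Y [ 0.999 -0.049  0.015] Z [ 0.015 -0.002 -1.   ] F [ 1.  -0.1  0.1] op 0.0850
t 23.35 pos [ 0.5248 -0.0098  0.27  ] X [ 0.049  0.999 -0.001] Y [ 0.999 -0.049  0.009] Z [ 0.009 -0.001 -1.   ] F [-0.6  1.4 -0.6] op 0.0850
yaw now -2.8 turn 46.3 tilt 0.53 | row x8: [np.float64(0.03212), np.float64(-0.00805), np.float64(-0.00124)] az -5.791 total [ 0.2569 -0.0644] dz -0.01
```

View pics/w16.png

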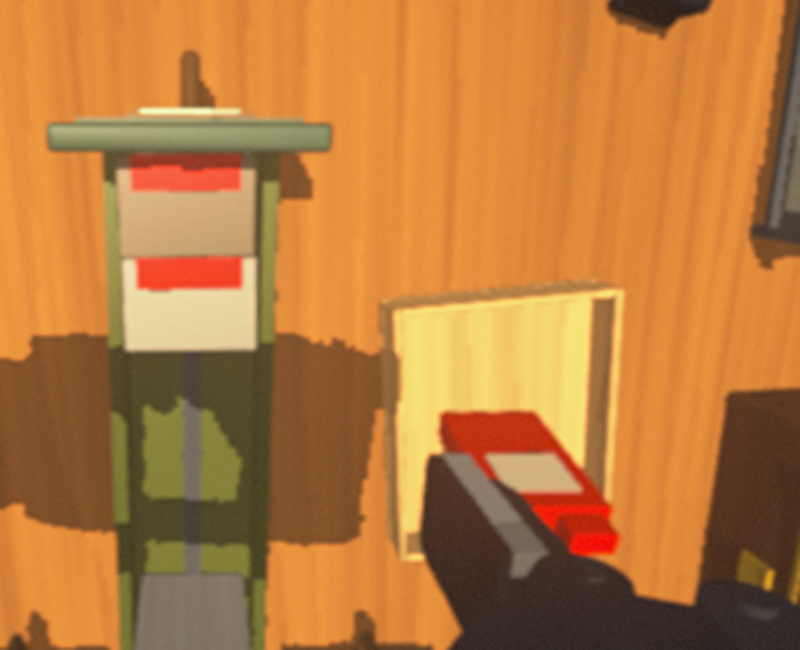

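```bash
python3 - <<'E'
from h import *
d=dict(np.load('w16.npz'))
f=lambda p,z:WC(d,p,z,240,60,2.5)
print('panel in',f((190,150),.14),'out',f((190,125),.14),'kept',f((115,168),.1),f((255,168),.1),f((118,257),.1),f((256,255),.1),'case',f((122,260),.1),f((258,256),.1),f((125,352),.1),f((258,350),.1))
E
```

```text
panel in [0.525  0.0532] out [0.5254 0.0614] kept [0.4946 0.047 ] [0.5502 0.0442] [0.4929 0.0115] [0.5495 0.0094] case [0.4945 0.0101] [0.5503 0.0089] [ 0.4926 -0.0293] [ 0.5492 -0.0314]
```

```bash
python3 -m inch '[[0.032,-0.008,0,0,0,-5.8,0.085],[0.032,-0.008,0,0,0,-5.8,0.085],[0.032,-0.008,0,0,0,-5.8,0.085],[0.032,-0.008,0,0,0,-5.8,0.085],[0.032,-0.008,0,0,0,-5.8,0.085],[0.032,-0.008,0,0,0,-5.8,0.085],[0.032,-0.008,0,0,0,-5.8,0.085],[0.032,-0.008,0,0,0,-5.8,0.085]]'; python3 - <<'E'
from h import *
cam('top');cam('top');st()
d=cam('wrist');save(d,'w17');st();plan(.393,.2275,.074,43.6,1)
E
```

```text
time: 24.35
tool_pos: [0.3862, 0.2099, 0.2634]
orientation: [-0.001, 0.393, 0.92, -0.001]
force: [-0.1, 0.9, -0.2]
opening: 0.0846
t 24.45 pos [0.3849 0.2105 0.2632] X [-0.692  0.722  0.003] Y [ 0.722  0.692 -0.004] Z [-0.004 -0.    -1.   ] F [ 0.6 -0.8  0.2] op 0.0850
t 24.50 pos [0.3863 0.2098 0.2636] X [-0.691  0.723  0.001] Y [ 0.723  0.691 -0.003] Z [-0.003 -0.001 -1.   ] F [0.3 0.2 0.1] op 0.0850
yaw now 43.7 turn -0.1 tilt 0.16 | row x1: [np.float64(0.00815), np.float64(0.01705), np.float64(0.18962)] az 0.076 total [0.0081 0.0171] dz 0.1896
```

View pics/w17.png

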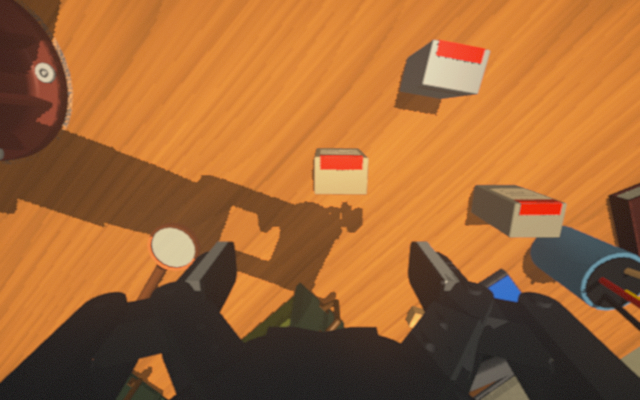

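```bash
python3 -m inch '[[0.004,0.009,0.01,0,0,0,0.085],[0.004,0.008,0.02,0,0,0,0.085],[0,0,0.04,0,0,0,0.085],[0,0,0.045,0,0,0,0.085],[0,0,0.04,0,0,0,0.085],[0,0,0.025,0,0,0,0.085],[0,0,0.01,0,0,0,0.085],[0,0,0,0,0,0,0.085]]' 40; python3 - <<'E'
from h import *
st(); plan(.393,.2275,.074,43.6,1)
d=cam('wrist');save(d,'w18')
E
```

```text
time: 25.5
tool_pos: [0.3947, 0.2267, 0.0745]
orientation: [-0.001, 0.395, 0.919, -0.001]
force: [0.3, 0.4, 0.5]
opening: 0.0851
t 25.50 pos [0.3947 0.2267 0.0745] X [-0.689  0.725  0.001] Y [ 0.725  0.689 -0.002] Z [-0.002 -0.001 -1.   ] F [0.3 0.4 0.5] op 0.0851
yaw now 43.5 turn 0.1 tilt 0.10 | row x1: [np.float64(0.00177), np.float64(-0.00068), np.float64(0.00046)] az -0.087 total [ 0.0018 -0.0007] dz 0.0005
```

View pics/w18.png

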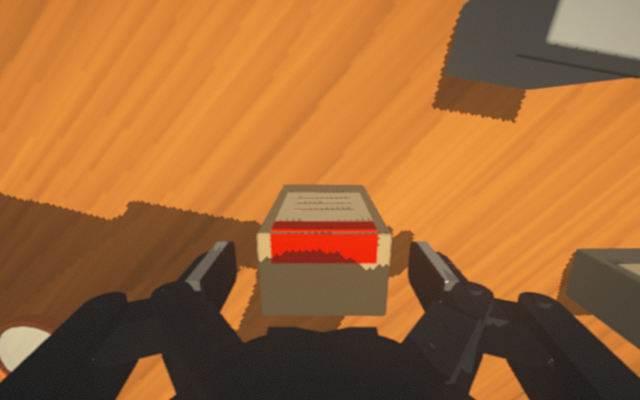

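```bash
python3 -m inch '[[0.002,0,0,0,0,0,0.085],[0,0,0,0,0,0,0.04],[0,0,0,0,0,0,0.04],[0,0,0,0,0,0,0.04],[0,0,0,0,0,0,0.04],[0,0,0,0,0,0,0.04],[0,0,-0.02,0,0,0,0.04],[0,0,-0.04,0,0,0,0.04]]' 40; python3 -m inch '[[0,0,-0.05,0,0,0,0.04],[0,0,-0.05,0,0,0,0.04],[0,0,-0.03,0,0,7,0.04],[0,0,0,0,0,9,0.04],[0,0,0,0,0,10,0.04],[0,0,0,0,0,10,0.04],[0,0,0,0,0,10,0.04],[0,0,0,0,0,0.2,0.04]]'; python3 - <<'E'
from h import *
st(); y=.052-.111*.999; plan(.522+.047*y,y,.25,-2.7)
E
```

```text
time: 26.55
tool_pos: [0.3907, 0.2275, 0.1333]
orientation: [-0.002, 0.394, 0.919, -0.002]
force: [1.1, 0.2, -2.1]
opening: 0.0555
time: 27.55
tool_pos: [0.3927, 0.2282, 0.2643]
orientation: [-0.0, 0.723, 0.691, -0.001]
force: [1.2, 0.5, -3.0]
opening: 0.0556
t 27.55 pos [0.3927 0.2282 0.2643] X [ 0.044  0.999 -0.001] Y [ 0.999 -0.044 -0.002] Z [-0.002 -0.001 -1.   ] F [ 1.2  0.5 -3. ] op 0.0556
yaw now -2.5 turn -0.2 tilt 0.10 | row x8: [np.float64(-0.03514), np.float64(0.01742), np.float64(0.00179)] az 0.022 total [-0.2811  0.1394] dz 0.0143
```

```bash
python3 -m inch '[[-0.02,0.01,0,0,0,0.2,0.04],[-0.04,0.021,0,0,0,0,0.04],[-0.05,0.025,0,0,0,0,0.04],[-0.05,0.025,0,0,0,0,0.04],[-0.05,0.025,0,0,0,0,0.04],[-0.045,0.022,0,0,0,0,0.04],[-0.026,0.011,0,0,0,0,0.04],[0,0,0,0,0,0,0.04]]'; python3 - <<'E'
from h import *
cam('top');st(); y=.052-.111*.999; plan(.522+.047*y,y,.12,-2.7,1)
d=cam('wrist');save(d,'w19')
E
```

```text
time: 28.55
tool_pos: [0.5186, -0.0608, 0.2647]
orientation: [-0.0, 0.725, 0.689, -0.0]
force: [-1.3, 0.9, -2.0]
opening: 0.0554
t 28.60 pos [ 0.5181 -0.0595  0.2646] X [0.049 0.999 0.001] Y [ 0.999 -0.049 -0.002] Z [-0.002  0.001 -1.   ] F [-0.2 -0.3 -1.8] op 0.0556
yaw now -2.8 turn 0.1 tilt 0.10 | row x1: [np.float64(0.00066), np.float64(0.00111), np.float64(0.14455)] az -0.124 total [0.0007 0.0011] dz 0.1446
```

View pics/w19.png

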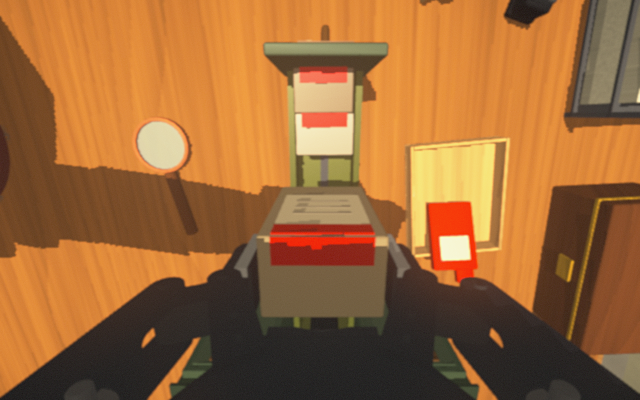

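```bash
python3 -m inch '[[0,0.001,0.02,0,0,0,0.04],[0,0,0.035,0,0,0,0.04],[0,0,0.035,0,0,0,0.04],[0,0,0.03,0,0,0,0.04],[0,0,0.02,0,0,0,0.04],[0,0,0.014,0,0,0,0.04],[0,0,0,0,0,0,0.04],[0,0,0,0,0,0,0.04]]'; python3 - <<'E'
from h import *
st()
d=cam('wrist');save(d,'w20')
E
```

```text
time: 29.65
tool_pos: [0.5202, -0.0589, 0.1123]
orientation: [0.001, 0.724, 0.69, 0.001]
force: [0.4, -0.1, -2.6]
opening: 0.0553
t 29.65 pos [ 0.5202 -0.0589  0.1123] X [ 0.049  0.999 -0.   ] Y [ 0.999 -0.049  0.002] Z [ 0.002 -0.    -1.   ] F [ 0.4 -0.1 -2.6] op 0.0553
```

View pics/w20.png

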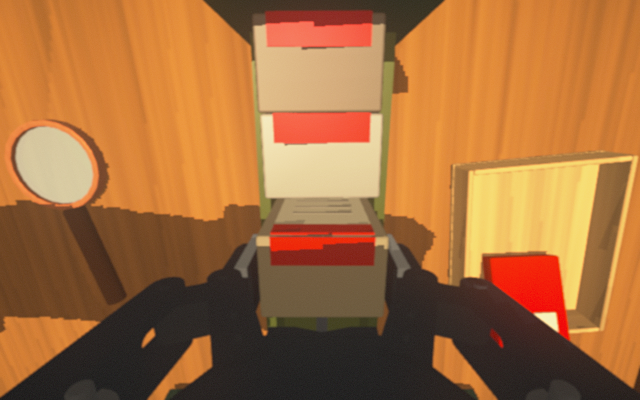

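Clear gap and aligned; lower 25 mm, release, rise.

```bash
python3 -m inch '[[0,0,0.012,0,0,0,0.04],[0,0,0.01,0,0,0,0.04],[0,0,0.003,0,0,0,0.04],[0,0,0,0,0,0,0.04],[0,0,0,0,0,0,0.04],[0,0,0,0,0,0,0.04],[0,0,0,0,0,0,0.04],[0,0,0,0,0,0,0.04]]'; python3 - <<'E'
from h import *
st()
E
```

```text
time: 30.7
tool_pos: [0.5198, -0.0592, 0.0882]
orientation: [-0.0, 0.724, 0.689, -0.0]
force: [-6.0, 0.5, 12.5]
opening: 0.0557
t 30.70 pos [ 0.5198 -0.0592  0.0882] X [0.049 0.999 0.   ] Y [ 0.999 -0.049 -0.001] Z [-0.001  0.    -1.   ] F [-6.   0.5 12.5] op 0.0557
```

```bash
python3 -m inch '[[0,0,-0.001,0,0,0,0.04],[0,0,0,0,0,0,0.06],[0,0,0,0,0,0,0.085],[0,0,0,0,0,0,0.085],[0,0,-0.03,0,0,0,0.085],[0,0,-0.06,0,0,0,0.085],[0,0,-0.06,0,0,0,0.085],[0,0,-0.05,0,0,0,0.085]]'; python3 - <<'E'
from h import *
cam('top');cam('top');st()
d=cam('wrist');save(d,'w21');np.savez('w21.npz',**d);st();plan(.389,.36,.28,34.7)
E
```

```text
time: 31.7
tool_pos: [0.5197, -0.0591, 0.2898]
orientation: [0.001, 0.724, 0.689, 0.001]
force: [1.3, -0.6, -0.5]
opening: 0.0847
t 31.80 pos [ 0.5234 -0.06    0.2953] X [ 0.049  0.999 -0.003] Y [ 0.999 -0.049  0.014] Z [ 0.014 -0.004 -1.   ] F [-0.4 -0.5 -0.2] op 0.0852
t 31.85 pos [ 0.5217 -0.0596  0.2917] X [ 0.049  0.999 -0.002] Y [ 0.999 -0.049  0.009] Z [ 0.009 -0.002 -1.   ] F [0.3 0.9 0. ] op 0.0850
yaw now -2.8 turn 37.5 tilt 0.50 | row x8: [np.float64(0.05586), np.float64(-0.00387), np.float64(0.00146)] az -4.691 total [ 0.4468 -0.031 ] dz 0.0117
```

View pics/w21.png

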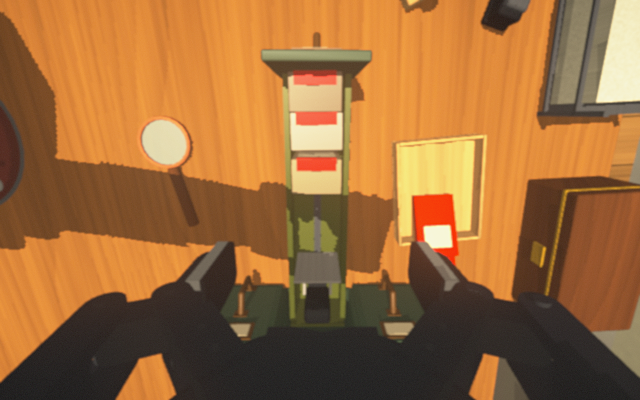

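```bash
python3 - <<'E'
from h import *
d=dict(np.load('w21.npz'))
for n,p,z in [('panel',(317,62),.14),('front1',(317,156),.1),('back',(317,193),.1),('L',(292,180),.1),('R',(342,180),.1),('face',(317,282),.095)]: print(n,pix2w(d,*p,z).round(4))
E
```

```text
panel [0.5254 0.0516 0.14  ]
front1 [ 0.5207 -0.0368  0.1   ]
back [ 0.5184 -0.0787  0.1   ]
L [ 0.4913 -0.0622  0.1   ]
R [ 0.5472 -0.0651  0.1   ]
face [ 0.5121 -0.1963  0.095 ]
```

```bash
python3 -m inch '[[0.056,-0.004,0.001,0,0,-4.7,0.085],[0.056,-0.004,0.001,0,0,-4.7,0.085],[0.056,-0.004,0.001,0,0,-4.7,0.085],[0.056,-0.004,0.001,0,0,-4.7,0.085],[0.056,-0.004,0.001,0,0,-4.7,0.085],[0.056,-0.004,0.001,0,0,-4.7,0.085],[0.056,-0.004,0.001,0,0,-4.7,0.085],[0.056,-0.004,0.001,0,0,-4.7,0.085]]'; python3 - <<'E'
from h import *
cam('top');cam('top');st()
d=cam('wrist');save(d,'w22',(160,40,480,280),2.5);np.savez('w22.npz',**d);st();plan(.398,.3775,.074,34.8,1)
E
```

```text
time: 32.85
tool_pos: [0.3834, 0.3623, 0.2769]
orientation: [-0.001, 0.462, 0.887, -0.001]
force: [0.6, 0.6, -0.0]
opening: 0.0851
t 32.95 pos [0.3811 0.3644 0.2768] X [-0.576  0.817  0.002] Y [ 0.817  0.576 -0.004] Z [-0.005 -0.    -1.   ] F [ 1.   0.1 -0.2] op 0.0851
t 33.00 pos [0.3826 0.3625 0.2769] X [-0.574  0.819  0.   ] Y [ 0.819  0.574 -0.004] Z [-0.003 -0.002 -1.   ] F [-0.2 -0.3  0.2] op 0.0852
yaw now 35.0 turn -0.2 tilt 0.24 | row x1: [np.float64(0.00345), np.float64(0.02119), np.float64(0.20289)] az 0.240 total [0.0035 0.0212] dz 0.2029
```

View pics/w22.png

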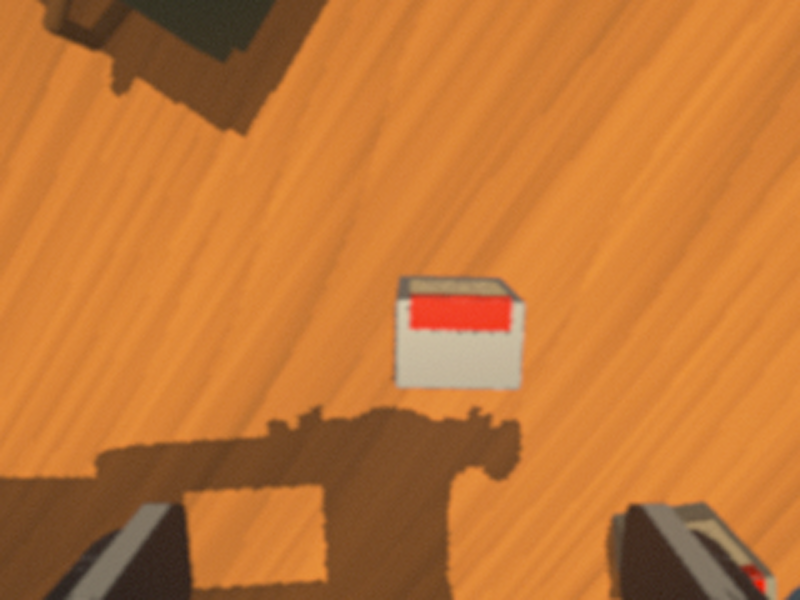

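```bash
python3 - <<'E'
from h import *
d=dict(np.load('w22.npz'))
P=np.array([WC(d,p,.088,160,40,2.5) for p in [(397,298),(522,299),(520,388),(396,386)]]);ay=P[1]+P[2]-P[0]-P[3]
c=P.mean(0);print(c,np.degrees(np.arctan2(*ay[::-1])));plan(*c,.074,34.8,1)
E
python3 -m inch '[[0.002,0.011,0.01,0,0,0,0.085],[0.002,0.01,0.02,0,0,0,0.085],[0,0,0.045,0,0,0,0.085],[0,0,0.045,0,0,0,0.085],[0,0,0.04,0,0,0,0.085],[0,0,0.03,0,0,0,0.085],[0,0,0.013,0,0,0,0.085],[0,0,0,0,0,0,0.085]]' 40; python3 - <<'E'
from h import *
st(); plan(.398,.3775,.074,34.8,1)
d=cam('wrist');save(d,'w23')
E
```

```text
[0.396825 0.378925] 34.52207513735489
yaw now 35.0 turn -0.2 tilt 0.24 | row x1: [np.float64(0.00529), np.float64(0.02104), np.float64(0.20289)] az 0.240 total [0.0053 0.021 ] dz 0.2029
time: 34.0
tool_pos: [0.4003, 0.3754, 0.075]
orientation: [-0.001, 0.464, 0.886, -0.001]
force: [0.5, 0.1, -0.6]
opening: 0.0852
t 34.00 pos [0.4003 0.3754 0.075 ] X [-0.569  0.822 -0.   ] Y [ 0.822  0.569 -0.003] Z [-0.002 -0.002 -1.   ] F [ 0.5  0.1 -0.6] op 0.0852
yaw now 34.7 turn 0.1 tilt 0.15 | row x1: [np.float64(0.00304), np.float64(-0.00065), np.float64(0.00096)] az -0.130 total [ 0.003  -0.0007] dz 0.001
```

View pics/w23.png

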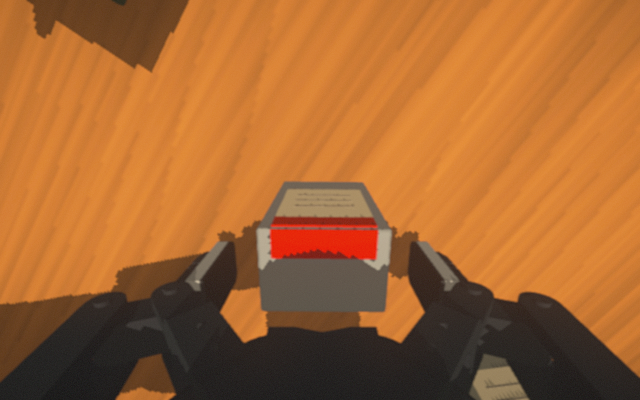

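```bash
python3 -m inch '[[0.004,-0.001,0.001,0,0,0,0.085],[0,0,0,0,0,0,0.085],[0,0,0,0,0,0,0.04],[0,0,0,0,0,0,0.04],[0,0,0,0,0,0,0.04],[0,0,0,0,0,0,0.04],[0,0,-0.02,0,0,0,0.04],[0,0,-0.04,0,0,0,0.04]]' 40; python3 -m inch '[[0,0,-0.05,0,0,0,0.04],[0,0,-0.05,0,0,0,0.04],[0,0,-0.03,0,0,5,0.04],[0,0,0,0,0,8,0.04],[0,0,0,0,0,8,0.04],[0,0,0,0,0,8,0.04],[0,0,0,0,0,7,0.04],[0,0,0,0,0,1.5,0.04]]'; python3 - <<'E'
from h import *
st(); y=-.1105; plan(.522+.047*y,y,.26,-2.7,10)
E
```

```text
time: 35.05
tool_pos: [0.3944, 0.3772, 0.1323]
orientation: [-0.002, 0.464, 0.886, -0.004]
force: [-0.1, 0.6, -3.0]
opening: 0.0557
time: 36.05
tool_pos: [0.3963, 0.3787, 0.2638]
orientation: [-0.0, 0.724, 0.69, -0.001]
force: [0.3, 0.7, -1.9]
opening: 0.0556
t 36.05 pos [0.3963 0.3787 0.2638] X [ 0.048  0.999 -0.002] Y [ 0.999 -0.048 -0.002] Z [-0.002 -0.002 -1.   ] F [ 0.3  0.7 -1.9] op 0.0556
yaw now -2.7 turn 0.0 tilt 0.16 | row x10: [np.float64(-0.04829), np.float64(0.01435), np.float64(0.00038)] az -0.003 total [-0.4829  0.1435] dz 0.0038
```

```bash
python3 -m inch '[[-0.03,0.009,0,0,0,0,0.04],[-0.055,0.017,0,0,0,0,0.04],[-0.06,0.018,0,0,0,0,0.04],[-0.06,0.018,0,0,0,0,0.04],[-0.06,0.018,0,0,0,0,0.04],[-0.06,0.018,0,0,0,0,0.04],[-0.06,0.018,0,0,0,0,0.04],[-0.05,0.014,0,0,0,0,0.04]]';python3 -m inch '[[-0.035,0.01,0,0,0,0,0.04],[-0.013,0.003,0,0,0,0,0.04],[0,0,0,0,0,0,0.04],[0,0,0.02,0,0,0,0.04],[0,0,0.03,0,0,0,0.04],[0,0,0.02,0,0,0,0.04],[0,0,0,0,0,0,0.04],[0,0,0,0,0,0,0.04]]'; python3 - <<'E'
from h import *
st(); y=-.1105; plan(.522+.047*y,y,.112,-2.7,1)
d=cam('wrist');save(d,'w24')
E
```

```text
time: 37.05
tool_pos: [0.5059, -0.0631, 0.2648]
orientation: [-0.0, 0.724, 0.69, -0.0]
force: [-0.4, 0.5, -1.8]
opening: 0.0554
time: 38.05
tool_pos: [0.5172, -0.1084, 0.1962]
orientation: [0.0, 0.723, 0.691, 0.0]
force: [0.5, 0.7, -1.9]
opening: 0.0556
t 38.05 pos [ 0.5172 -0.1084  0.1962] X [ 0.046  0.999 -0.   ] Y [ 0.999 -0.046  0.001] Z [ 0.001 -0.    -1.   ] F [ 0.5  0.7 -1.9] op 0.0556
yaw now -2.6 turn -0.1 tilt 0.07 | row x1: [np.float64(-0.0021), np.float64(-0.00032), np.float64(0.08421)] az 0.058 total [-0.0021 -0.0003] dz 0.0842
```

View pics/w24.png

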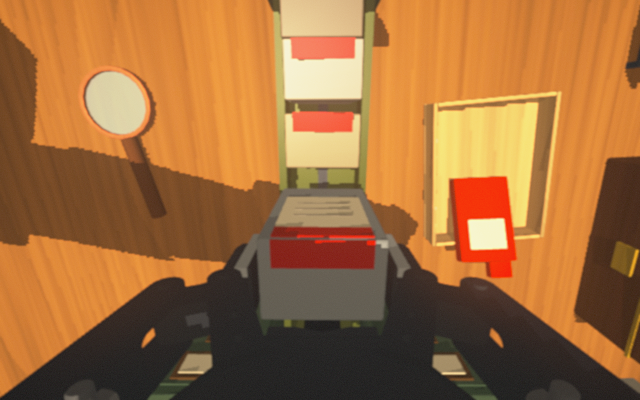

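```bash
python3 -m inch '[[-0.002,0,0.02,0,0,0,0.04],[0,0,0.03,0,0,0,0.04],[0,0,0.025,0,0,0,0.04],[0,0,0.016,0,0,0,0.04],[0,0,0.01,0,0,0,0.04],[0,0,0.004,0,0,0,0.04],[0,0,0,0,0,0,0.04],[0,0,0,0,0,0,0.04]]'; python3 - <<'E'
from h import *
st()
d=cam('wrist');save(d,'w25')
E
```

```text
time: 39.1
tool_pos: [0.5173, -0.1115, 0.0911]
orientation: [0.001, 0.724, 0.69, 0.0]
force: [-0.2, -0.5, -2.6]
opening: 0.0553
t 39.10 pos [ 0.5173 -0.1115  0.0911] X [ 0.048  0.999 -0.   ] Y [ 0.999 -0.048  0.002] Z [ 0.002 -0.001 -1.   ] F [-0.2 -0.5 -2.6] op 0.0553
```

View pics/w25.png

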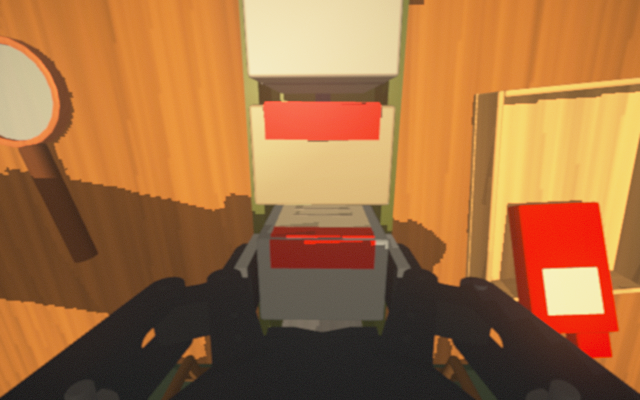

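Lower ~3 mm, release, rise.

```bash
python3 -m inch '[[0,0,0.003,0,0,0,0.04],[0,0,0,0,0,0,0.04],[0,0,0,0,0,0,0.06],[0,0,0,0,0,0,0.085],[0,0,0,0,0,0,0.085],[0,0,-0.04,0,0,0,0.085],[0,0,-0.06,0,0,0,0.085],[0,0,-0.06,0,0,0,0.085]]'; python3 - <<'E'
from h import *
cam('top');cam('top');st()
d=cam('wrist');save(d,'w26');np.savez('w26.npz',**d);plan(.57,.32,.27,44.6,10)
E
```

```text
time: 40.15
tool_pos: [0.5161, -0.1111, 0.2485]
orientation: [-0.0, 0.724, 0.69, -0.0]
force: [-1.0, -1.6, 0.2]
opening: 0.085
t 40.25 pos [ 0.5216 -0.1129  0.2565] X [ 0.048  0.999 -0.005] Y [ 0.999 -0.047  0.016] Z [ 0.016 -0.006 -1.   ] F [ 0.7 -0.2  1.2] op 0.0848
yaw now -2.7 turn 47.3 tilt 0.60 | row x10: [np.float64(0.0405), np.float64(0.01908), np.float64(-0.00174)] az -4.732 total [0.405  0.1908] dz -0.0174
```

View pics/w26.png

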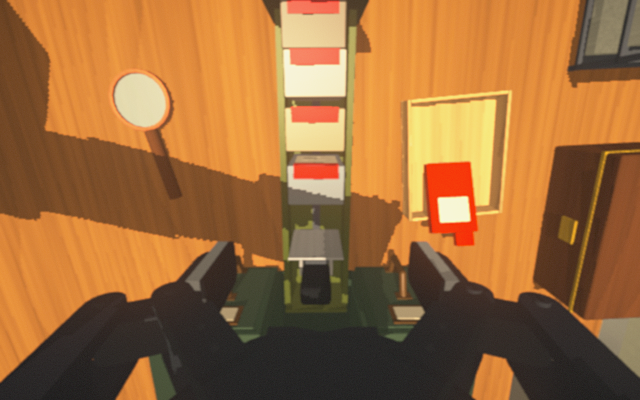

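```bash
python3 - <<'E'
from h import *
d=dict(np.load('w26.npz'))
for n,p,z in [('back',(317,201),.1),('L',(289,190),.1),('R',(344,190),.1),('face',(315,259),.095),('tray',(405,98),.03),('tray',(511,91),.03),('tray',(500,210),.03),('tray',(408,219),.03)]: print(n,pix2w(d,*p,z).round(4))
E
python3 -m inch '[[0.04,0.02,0,0,0,-5,0.085],[0.04,0.02,0,0,0,-6,0.085],[0.04,0.02,0,0,0,-6,0.085],[0.04,0.02,0,0,0,-6,0.085],[0.04,0.02,0,0,0,-6,0.085],[0.04,0.02,0,0,0,-6,0.085],[0.04,0.02,0,0,0,-6,0.085],[0.04,0.02,0,0,0,-6,0.085]]'; python3 - <<'E'
from h import *
cam('top');cam('top');st();plan(.57,.32,.26,44.6,8)
E
```

```text
back [ 0.517  -0.1297  0.1   ]
L [ 0.4899 -0.1168  0.1   ]
R [ 0.5444 -0.1196  0.1   ]
face [ 0.5114 -0.1967  0.095 ]
tray [ 0.6229 -0.0332  0.03  ]
tray [ 0.7444 -0.0312  0.03  ]
tray [ 0.7493 -0.1753  0.03  ]
tray [ 0.6314 -0.1813  0.03  ]
time: 41.3
tool_pos: [0.5709, 0.2333, 0.2449]
orientation: [-0.001, 0.387, 0.922, -0.001]
force: [0.5, -0.0, -0.2]
opening: 0.0849
t 41.40 pos [0.5698 0.2358 0.2449] X [-0.702  0.712  0.004] Y [ 0.712  0.702 -0.002] Z [-0.004  0.001 -1.   ] F [-0.7 -0.   0.5] op 0.0850
yaw now 44.6 turn 0.0 tilt 0.24 | row x8: [np.float64(0.00747), np.float64(0.00741), np.float64(-0.00189)] az -0.000 total [0.0598 0.0592] dz -0.0151
```

```bash
python3 -m inch '[[0.015,0.015,0,0,0,0,0.085],[0.015,0.015,0,0,0,0,0.085],[0.015,0.015,-0.01,0,0,0,0.085],[0.007,0.007,0,0,0,0,0.085],[0,0,0,0,0,0,0.085],[0,0,0,0,0,0,0.085],[0,0,0,0,0,0,0.085],[0,0,0,0,0,0,0.085]]'; python3 - <<'E'
from h import *
st()
d=cam('wrist');save(d,'w27',(160,40,480,280),2.5);np.savez('w27.npz',**d);plan(.581,.341,.074,44.6,1)
E
```

```text
time: 42.4
tool_pos: [0.573, 0.3051, 0.2572]
orientation: [-0.0, 0.389, 0.921, -0.0]
force: [-0.9, -0.5, -0.1]
opening: 0.0848
t 42.40 pos [0.573  0.3051 0.2572] X [-0.698  0.717  0.   ] Y [ 0.717  0.698 -0.   ] Z [-0. -0. -1.] F [-0.9 -0.5 -0.1] op 0.0848
yaw now 44.2 turn 0.4 tilt 0.01 | row x1: [np.float64(0.02012), np.float64(0.03067), np.float64(0.18322)] az -0.360 total [0.0201 0.0307] dz 0.1832
```

View pics/w27.png

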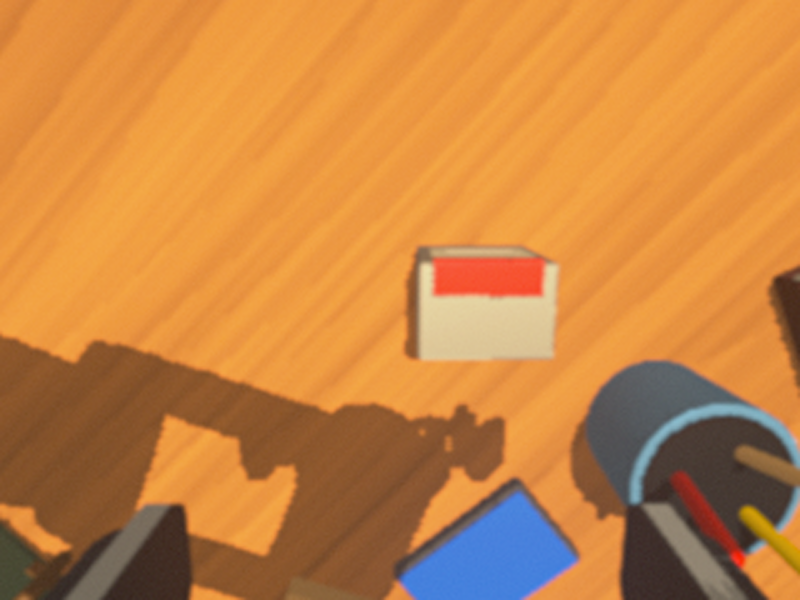

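```bash
python3 - <<'E'
from h import *
d=dict(np.load('w27.npz'))
P=np.array([WC(d,p,.088,160,40,2.5) for p in [(418,260),(558,263),(553,357),(418,359)]]);ay=P[1]+P[2]-P[0]-P[3]
c=P.mean(0);print(c,np.degrees(np.arctan2(*ay[::-1])));plan(*c,.074,44.6,1)
E
```

```text
[0.581625 0.341775] 44.05485079847659
yaw now 44.2 turn 0.4 tilt 0.01 | row x1: [np.float64(0.02024), np.float64(0.03165), np.float64(0.18322)] az -0.360 total [0.0202 0.0317] dz 0.1832
```

```bash
python3 -m inch '[[0.012,0.016,0.01,0,0,0,0.085],[0.01,0.015,0.02,0,0,0,0.085],[0,0,0.04,0,0,0,0.085],[0,0,0.04,0,0,0,0.085],[0,0,0.04,0,0,0,0.085],[0,0,0.024,0,0,0,0.085],[0,0,0.009,0,0,0,0.085],[0,0,0,0,0,0,0.085]]' 40; python3 - <<'E'
from h import *
st(); plan(.5815,.3415,.074,44.5,1)
d=cam('wrist');save(d,'w28')
E
```

```text
time: 43.45
tool_pos: [0.5795, 0.3435, 0.0735]
orientation: [-0.0, 0.388, 0.921, -0.0]
force: [-0.0, -0.9, 0.1]
opening: 0.0849
t 43.45 pos [0.5795 0.3435 0.0735] X [-0.698  0.716  0.001] Y [ 0.716  0.698 -0.001] Z [-0.001 -0.    -1.   ] F [-0.  -0.9  0.1] op 0.0849
yaw now 44.3 turn 0.2 tilt 0.07 | row x1: [np.float64(-0.00284), np.float64(1e-05), np.float64(-0.00049)] az -0.209 total [-0.0028  0.    ] dz -0.0005
```

View pics/w28.png

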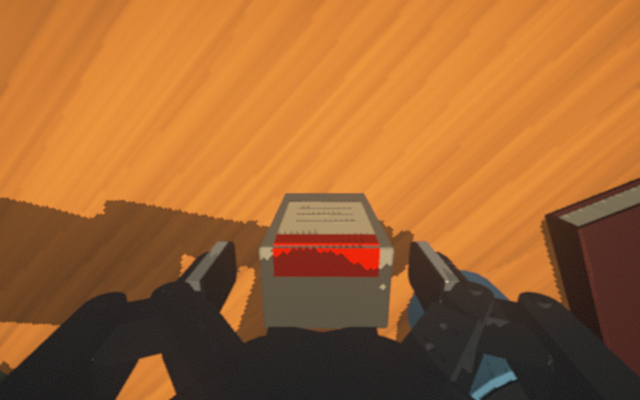

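```bash
python3 -m inch '[[-0.003,0.001,0,0,0,0,0.085],[0,0,0,0,0,0,0.085],[0,0,0,0,0,0,0.04],[0,0,0,0,0,0,0.04],[0,0,0,0,0,0,0.04],[0,0,0,0,0,0,0.04],[0,0,-0.02,0,0,0,0.04],[0,0,-0.04,0,0,0,0.04]]' 40; python3 -m inch '[[0,0,-0.05,0,0,0,0.04],[0,0,-0.05,0,0,0,0.04],[0,0,-0.03,0,0,6,0.04],[0,0,0,0,0,9,0.04],[0,0,0,0,0,10,0.04],[0,0,0,0,0,10,0.04],[0,0,0,0,0,9,0.04],[0,0,0,0,0,3,0.04]]'; python3 - <<'E'
from h import *
st(); y=-.163; plan(.522+.047*y,y,.26,-2.7,10)
E
```

```text
time: 44.5
tool_pos: [0.5802, 0.3405, 0.1322]
orientation: [-0.002, 0.389, 0.921, -0.003]
force: [0.5, 0.2, -1.4]
opening: 0.0556
time: 45.5
tool_pos: [0.5822, 0.3414, 0.2647]
orientation: [-0.0, 0.725, 0.689, -0.0]
force: [1.0, 0.3, 0.1]
opening: 0.0556
t 45.50 pos [0.5822 0.3414 0.2647] X [ 0.05   0.999 -0.   ] Y [ 0.999 -0.05  -0.001] Z [-0.001 -0.    -1.   ] F [1.  0.3 0.1] op 0.0556
yaw now -2.9 turn 0.2 tilt 0.04 | row x10: [np.float64(-0.05071), np.float64(-0.00432), np.float64(0.00047)] az -0.016 total [-0.5071 -0.0432] dz 0.0047
```

```bash
python3 -m inch '[[-0.03,-0.003,0,0,0,0,0.04],[-0.06,-0.005,0,0,0,0,0.04],[-0.06,-0.005,0,0,0,0,0.04],[-0.06,-0.005,0,0,0,0,0.04],[-0.06,-0.005,0,0,0,0,0.04],[-0.06,-0.005,0,0,0,0,0.04],[-0.06,-0.005,0,0,0,0,0.04],[-0.05,-0.005,0,0,0,0,0.04]]';python3 -m inch '[[-0.045,-0.005,0,0,0,-0.1,0.04],[-0.022,0,0,0,0,0,0.04],[0,0,0,0,0,0,0.04],[0,0,0.02,0,0,0,0.04],[0,0,0.03,0,0,0,0.04],[0,0,0.02,0,0,0,0.04],[0,0,0,0,0,0,0.04],[0,0,0,0,0,0,0.04]]'; python3 - <<'E'
from h import *
st(); y=-.163; plan(.522+.047*y,y,.092,-2.7,1)
d=cam('wrist');save(d,'w29')
E
```

```text
time: 46.5
tool_pos: [0.5228, -0.0981, 0.265]
orientation: [0.0, 0.724, 0.69, 0.0]
force: [1.4, 0.2, -2.3]
opening: 0.0558
time: 47.5
tool_pos: [0.5163, -0.1623, 0.1954]
orientation: [0.001, 0.723, 0.691, 0.0]
force: [0.8, -0.5, -1.9]
opening: 0.0552
t 47.50 pos [ 0.5163 -0.1623  0.1954] X [ 0.045  0.999 -0.   ] Y [ 0.999 -0.045  0.001] Z [ 0.001 -0.    -1.   ] F [ 0.8 -0.5 -1.9] op 0.0552
yaw now -2.6 turn -0.1 tilt 0.08 | row x1: [np.float64(-0.00077), np.float64(-0.0019), np.float64(0.10341)] az 0.122 total [-0.0008 -0.0019] dz 0.1034
```

View pics/w29.png

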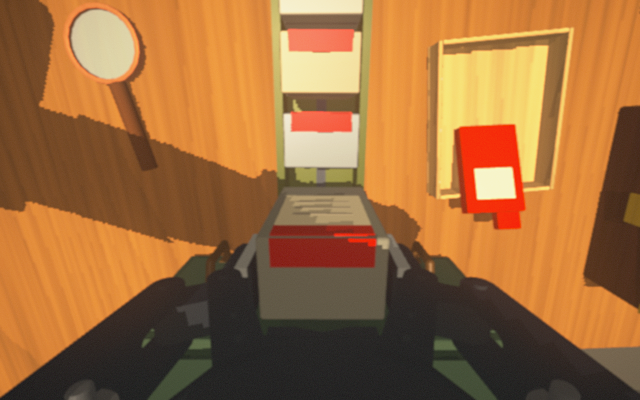

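```bash
python3 -m inch '[[0.002,-0.002,0.02,0,0,0,0.04],[0,0,0.03,0,0,0,0.04],[0,0,0.025,0,0,0,0.04],[0,0,0.016,0,0,0,0.04],[0,0,0.01,0,0,0,0.04],[0,0,0.003,0,0,0,0.04],[0,0,0,0,0,0,0.04],[0,0,0,0,0,0,0.04]]'; python3 - <<'E'
from h import *
st()
d=cam('wrist');save(d,'w30')
E
```

```text
time: 48.55
tool_pos: [0.5144, -0.161, 0.0912]
orientation: [0.001, 0.723, 0.691, 0.0]
force: [-0.2, -0.4, -0.9]
opening: 0.0553
t 48.55 pos [ 0.5144 -0.161   0.0912] X [ 0.046  0.999 -0.001] Y [ 0.999 -0.046  0.002] Z [ 0.002 -0.001 -1.   ] F [-0.2 -0.4 -0.9] op 0.0553
```

View pics/w30.png

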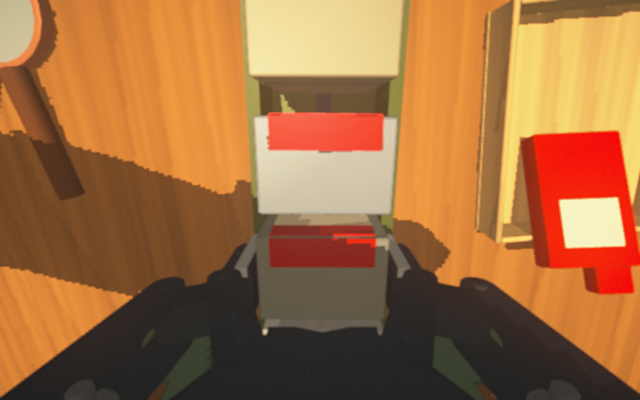

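```bash
python3 -m inch '[[0,0,0.003,0,0,0,0.04],[0,0,0,0,0,0,0.04],[0,0,0,0,0,0,0.06],[0,0,0,0,0,0,0.085],[0,0,0,0,0,0,0.085],[0,0,-0.04,0,0,0,0.085],[0,0,-0.06,0,0,0,0.085],[0,0,-0.06,0,0,0,0.085]]'; python3 - <<'E'
from h import *
cam('top');cam('top');st()
d=cam('wrist');save(d,'w31');np.savez('w31.npz',**d);d=cam('scene');save(d,'s31',(220,130,400,290),4)
E
```

```text
time: 49.6
tool_pos: [0.5133, -0.1606, 0.2487]
orientation: [-0.0, 0.723, 0.691, -0.0]
force: [-0.1, -0.2, -0.5]
opening: 0.0851
t 49.70 pos [ 0.5186 -0.1629  0.2568] X [ 0.046  0.999 -0.006] Y [ 0.999 -0.046  0.016] Z [ 0.016 -0.007 -1.   ] F [ 1.  -0.8  0.4] op 0.0851
```

View pics/w31.png

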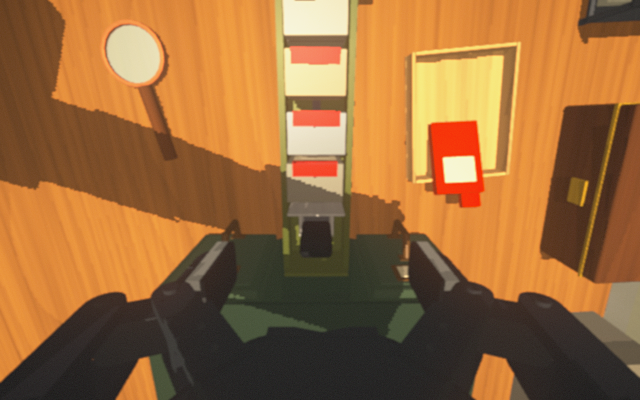

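View pics/s31.png

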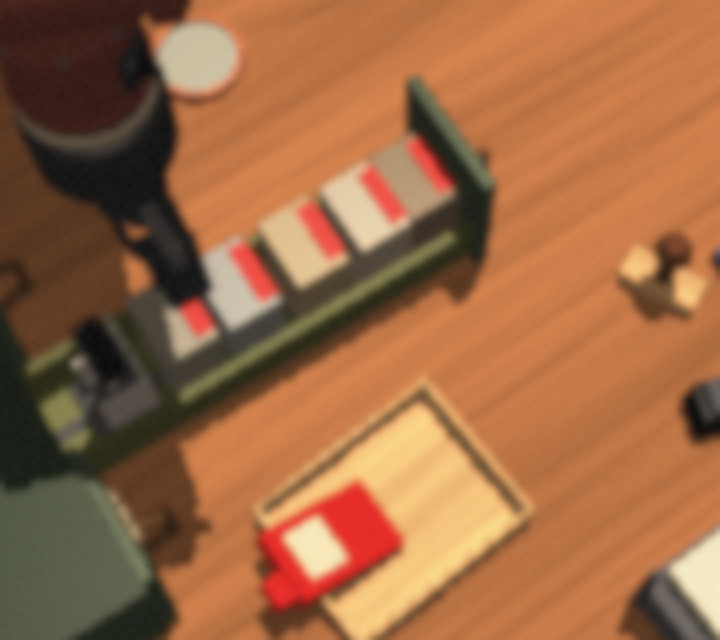

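```bash
python3 - <<'E'
from h import *
d=dict(np.load('w31.npz'))
print('face',pix2w(d,316,215,.095),pix2w(d,289,215,.095),pix2w(d,344,215,.095))
cam('top');st();plan(.512,-.2145,.123,-2.7,1)
E
python3 -m inch '[[-0.02,0,0,0,0,0,0.085],[-0.025,0,0,0,0,0,0.085],[-0.009,0,0,0,0,0,0.085],[0,0,0.03,0,0,0,0.085],[0,0,0.045,0,0,0,0.085],[0,0,0.035,0,0,0,0.085],[0,0,0.015,0,0,0,0.085],[0,0,0,0,0,0,0.085]]'; python3 - <<'E'
from h import *
st();plan(.512,-.2145,.123,-2.7,1)
d=cam('wrist');save(d,'w32')
E
```

```text
face [ 0.51215122 -0.19660841  0.095     ] [ 0.48423018 -0.19517672  0.095     ] [ 0.54120329 -0.1980981   0.095     ]
t 49.85 pos [ 0.5136 -0.1606  0.2473] X [ 0.046  0.999 -0.   ] Y [ 0.999 -0.046  0.   ] Z [ 0. -0. -1.] F [-0.3 -0.8 -0.6] op 0.0847
yaw now -2.6 turn -0.1 tilt 0.02 | row x1: [np.float64(-0.0539), np.float64(0.00088), np.float64(0.12435)] az 0.072 total [-0.0539  0.0009] dz 0.1243
time: 50.85
tool_pos: [0.5103, -0.2143, 0.1208]
orientation: [-0.002, 0.723, 0.691, -0.0]
force: [-0.6, -0.2, 0.2]
opening: 0.085
t 50.85 pos [ 0.5103 -0.2143  0.1208] X [0.046 0.999 0.002] Y [ 0.999 -0.046 -0.003] Z [-0.003  0.002 -1.   ] F [-0.6 -0.2  0.2] op 0.0850
yaw now -2.6 turn -0.1 tilt 0.19 | row x1: [np.float64(-0.00015), np.float64(0.00174), np.float64(-0.00215)] az 0.060 total [-0.0001  0.0017] dz -0.0022
```

View pics/w32.png

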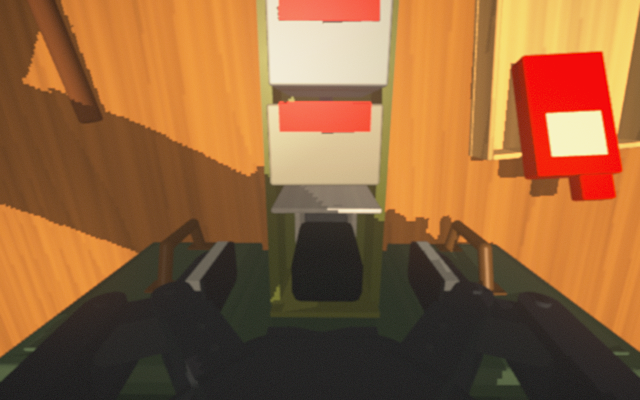

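Grip at 20 N, then slide forward in steps.

```bash
python3 -m inch '[[0,0.001,-0.002,0,0,0,0.085],[0,0,0,0,0,0,0.02],[0,0,0,0,0,0,0.02],[0,0,0,0,0,0,0.02],[0,0,0,0,0,0,0.02],[0,0,0,0,0,0,0.02],[0,0,0,0,0,0,0.02],[0,0,0,0,0,0,0.02]]' 20; python3 -m inch '[[0.003,0,0,0,0,0,0.02],[0.004,0,0,0,0,0,0.02],[0.004,0,0,0,0,0,0.02],[0.004,0,0,0,0,0,0.02],[0.004,0,0,0,0,0,0.02],[0.004,0,0,0,0,0,0.02],[0.004,0,0,0,0,0,0.02],[0.003,0,0,0,0,0,0.02]]'; python3 - <<'E'
from h import *
st()
d=cam('wrist');save(d,'w33')
E
```

```text
time: 51.9
tool_pos: [0.5123, -0.2147, 0.1247]
orientation: [0.0, 0.723, 0.691, 0.0]
force: [-1.8, 0.7, 5.1]
opening: 0.0295
time: 52.9
tool_pos: [0.5139, -0.1854, 0.1247]
orientation: [0.001, 0.723, 0.691, -0.0]
force: [-1.5, -3.8, 5.2]
opening: 0.0297
t 52.90 pos [ 0.5139 -0.1854  0.1247] X [ 0.046  0.999 -0.002] Y [ 0.999 -0.046  0.001] Z [ 0.001 -0.002 -1.   ] F [-1.5 -3.8  5.2] op 0.0297
```

View pics/w33.png

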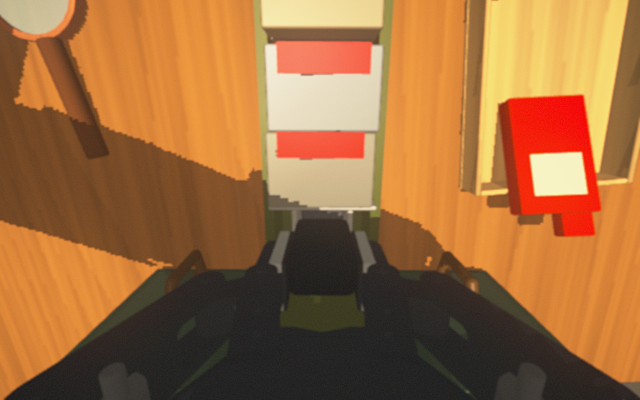

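```bash
python3 -m inch '[[0.002,0,0,0,0,0,0.02],[0.002,0,0,0,0,0,0.02],[0.002,0,0,0,0,0,0.02],[0.002,0,0,0,0,0,0.02],[0.002,0,0,0,0,0,0.02],[0.002,0,0,0,0,0,0.02],[0,0,0,0,0,0,0.02],[0,0,0,0,0,0,0.02]]'; python3 - <<'E'
from h import *
st()
d=cam('wrist');save(d,'w34');d=cam('scene');save(d,'s34',(220,130,400,290),4)
E
```

```text
time: 53.95
tool_pos: [0.5144, -0.1737, 0.1247]
orientation: [0.001, 0.723, 0.691, -0.001]
force: [-2.1, -4.8, 5.0]
opening: 0.0297
t 53.95 pos [ 0.5144 -0.1737  0.1247] X [ 0.046  0.999 -0.002] Y [ 0.999 -0.046  0.001] Z [ 0.001 -0.002 -1.   ] F [-2.1 -4.8  5. ] op 0.0297
```

View pics/s34.png

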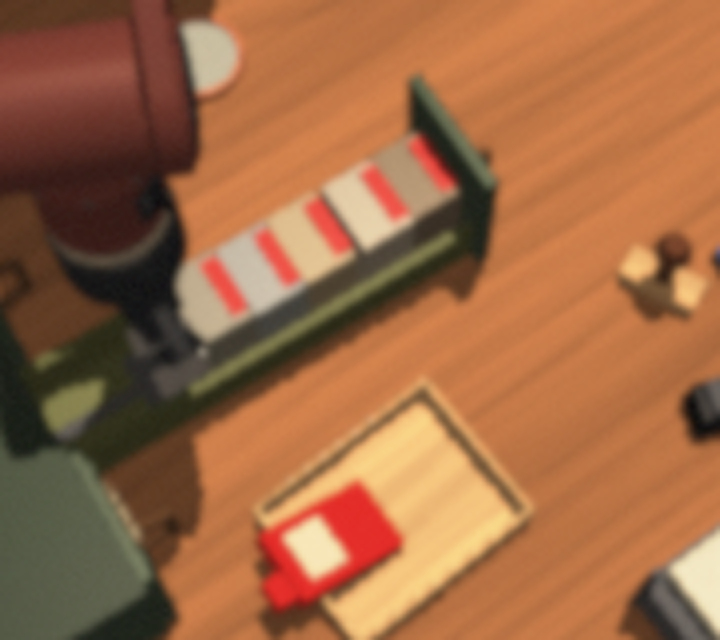

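A small gap remains; continue in 1 mm steps.

```bash
python3 -m inch '[[0.001,0,0,0,0,0,0.02],[0.001,0,0,0,0,0,0.02],[0.001,0,0,0,0,0,0.02],[0.001,0,0,0,0,0,0.02],[0.001,0,0,0,0,0,0.02],[0,0,0,0,0,0,0.02],[0,0,0,0,0,0,0.02],[0,0,0,0,0,0,0.02]]'; python3 - <<'E'
from h import *
st()
E
python3 -m inch '[[0.001,0,0,0,0,0,0.02],[0,0,0,0,0,0,0.02],[0.001,0,0,0,0,0,0.02],[0,0,0,0,0,0,0.02],[0,0,0,0,0,0,0.02],[0,0,0,0,0,0,0.02],[0,0,0,0,0,0,0.02],[0,0,0,0,0,0,0.02]]'; python3 - <<'E'
from h import *
st()
d=cam('wrist');save(d,'w35');d=cam('scene');save(d,'s35',(220,130,400,290),4)
E
```

```text
time: 55.05
tool_pos: [0.5147, -0.1689, 0.1247]
orientation: [0.001, 0.723, 0.691, -0.001]
force: [-2.3, -4.9, 5.4]
opening: 0.0298
t 55.05 pos [ 0.5147 -0.1689  0.1247] X [ 0.046  0.999 -0.002] Y [ 0.999 -0.046  0.001] Z [ 0.001 -0.002 -1.   ] F [-2.3 -4.9  5.4] op 0.0298
time: 56.05
tool_pos: [0.5148, -0.1675, 0.1247]
orientation: [0.002, 0.723, 0.691, -0.001]
force: [-3.1, -7.5, 4.3]
opening: 0.03
t 56.05 pos [ 0.5148 -0.1675  0.1247] X [ 0.046  0.999 -0.004] Y [ 0.999 -0.046  0.001] Z [ 0.001 -0.004 -1.   ] F [-3.1 -7.5  4.3] op 0.0300
```

View pics/s35.png

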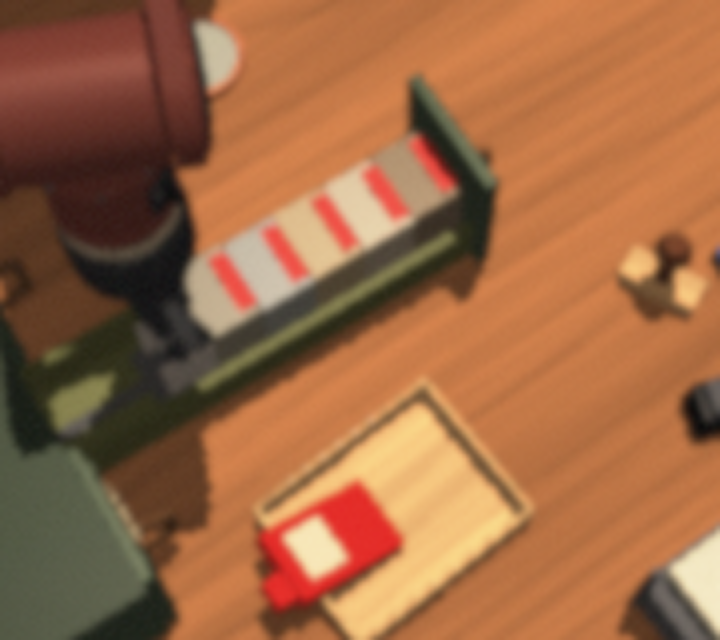

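```bash
python3 -m inch '[[0.001,0,0,0,0,0,0.02],[0,0,0,0,0,0,0.02],[0.001,0,0,0,0,0,0.02],[0,0,0,0,0,0,0.02],[0,0,0,0,0,0,0.02],[0,0,0,0,0,0,0.02],[0,0,0,0,0,0,0.02],[0,0,0,0,0,0,0.02]]'; python3 - <<'E'
from h import *
st()
d=cam('scene');save(d,'s36',(220,130,400,290),4)
E
```

```text
time: 57.15
tool_pos: [0.5149, -0.1658, 0.1247]
orientation: [0.002, 0.723, 0.691, -0.001]
force: [-1.8, -7.7, 3.7]
opening: 0.0296
t 57.15 pos [ 0.5149 -0.1658  0.1247] X [ 0.046  0.999 -0.004] Y [ 0.999 -0.046  0.001] Z [ 0.001 -0.004 -1.   ] F [-1.8 -7.7  3.7] op 0.0296
```

View pics/s36.png

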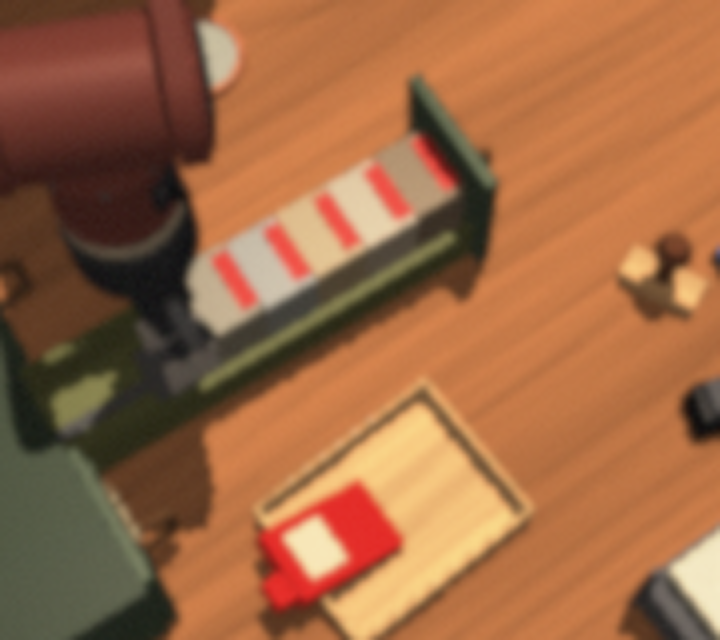

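```bash
python3 -m inch '[[0.001,0,0,0,0,0,0.02],[0,0,0,0,0,0,0.02],[0.001,0,0,0,0,0,0.02],[0,0,0,0,0,0,0.02],[0,0,0,0,0,0,0.02],[0,0,0,0,0,0,0.02],[0,0,0,0,0,0,0.02],[0,0,0,0,0,0,0.02]]'; python3 -m inch '[[0.001,0,0,0,0,0,0.02],[0,0,0,0,0,0,0.02],[0.001,0,0,0,0,0,0.02],[0,0,0,0,0,0,0.02],[0,0,0,0,0,0,0.02],[0,0,0,0,0,0,0.02],[0,0,0,0,0,0,0.02],[0,0,0,0,0,0,0.02]]'; python3 - <<'E'
from h import *
st()
d=cam('scene');save(d,'s37',(220,130,400,290),4)
E
```

```text
time: 58.2
tool_pos: [0.5149, -0.1652, 0.1247]
orientation: [0.003, 0.723, 0.691, -0.002]
force: [-2.9, -12.0, 2.7]
opening: 0.0298
time: 59.2
tool_pos: [0.5149, -0.1651, 0.1248]
orientation: [0.004, 0.723, 0.691, -0.003]
force: [-3.3, -16.5, 1.1]
opening: 0.0295
t 59.20 pos [ 0.5149 -0.1651  0.1248] X [ 0.045  0.999 -0.011] Y [ 0.999 -0.045  0.002] Z [ 0.001 -0.011 -1.   ] F [ -3.3 -16.5   1.1] op 0.0295
```

View pics/s37.png

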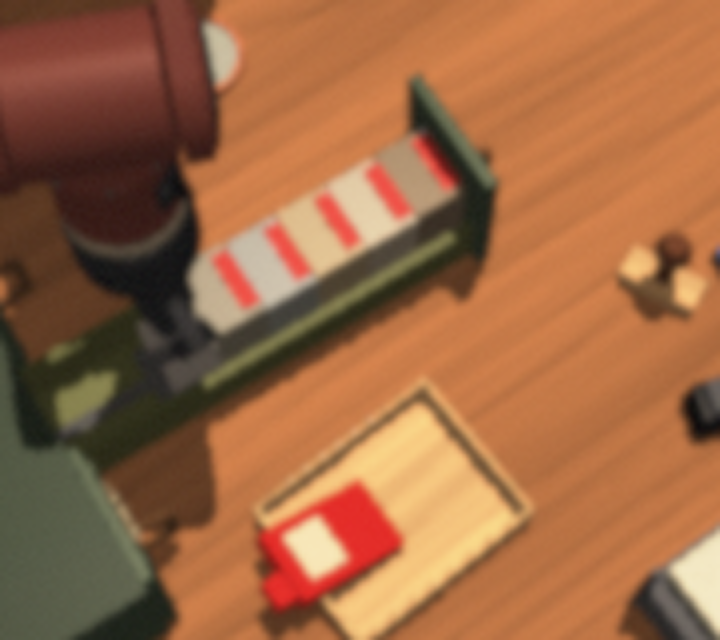

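```bash
python3 -m inch '[[-0.001,0,0,0,0,0,0.02],[0,0,0,0,0,0,0.02],[0,0,0,0,0,0,0.045],[0,0,0,0,0,0,0.085],[0,0,0,0,0,0,0.085],[0,0,-0.03,0,0,0,0.085],[0,0,-0.06,0,0,0,0.085],[0,0,-0.05,0,0,0,0.085]]'; python3 - <<'E'
from h import *
cam('top');cam('top');st()
d=cam('wrist');save(d,'w38',(200,0,520,260),2.5);np.savez('w38.npz',**d);d=cam('scene');save(d,'s38',(220,130,400,290),4)
E
```

```text
time: 60.25
tool_pos: [0.5149, -0.1601, 0.2659]
orientation: [0.0, 0.723, 0.691, 0.0]
force: [0.6, -0.0, -0.7]
opening: 0.085
t 60.35 pos [ 0.5188 -0.1619  0.2721] X [ 0.045  0.999 -0.005] Y [ 0.999 -0.045  0.013] Z [ 0.013 -0.005 -1.   ] F [1.2 0.  0.6] op 0.0851
```

View pics/w38.png

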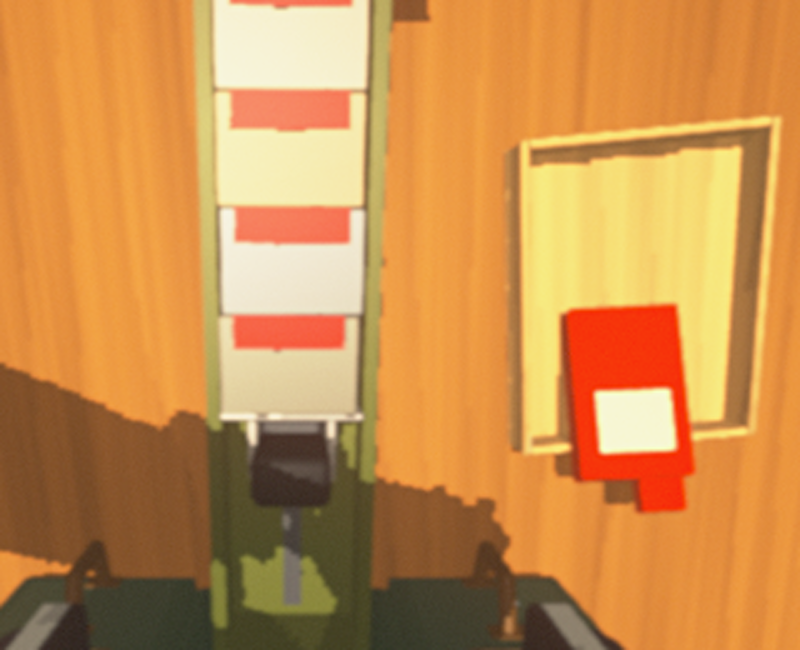

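View pics/s38.png

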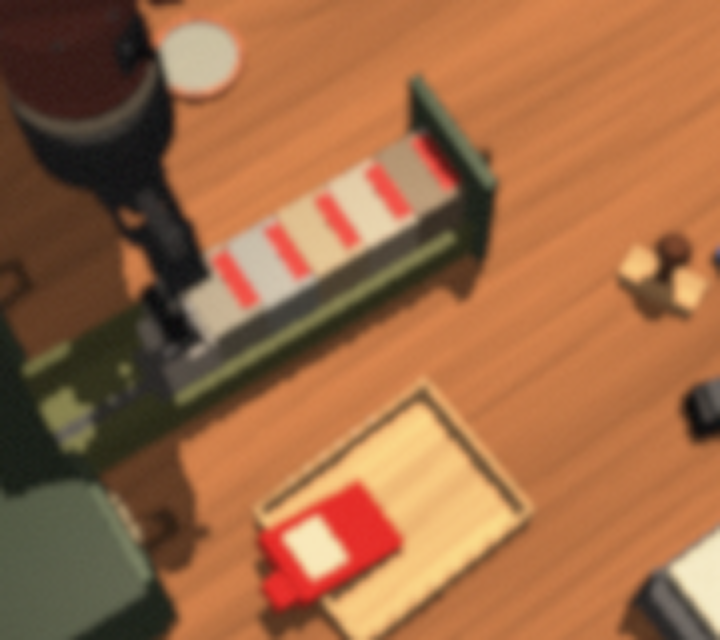

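```bash
python3 - <<'E'
from h import *
d=dict(np.load('w38.npz'))
f=lambda p,z:WC(d,p,z,200,0,2.5)
T=np.array([f(p,.03) for p in [(520,143),(780,118),(752,432),(522,453)]]);print('tray',T,T.mean(0))
for z in (.025,.04): print('mark',f((630,393),z),f((620,308),z),f((640,477),z))
print('face',f((292,416),.095))
E
```

```text
tray [[ 0.6253 -0.0364]
 [ 0.7446 -0.0309]
 [ 0.7501 -0.178 ]
 [ 0.6317 -0.1834]] [ 0.687925 -0.107175]
mark [ 0.6876 -0.1557] [ 0.6793 -0.1129] [ 0.6965 -0.2007]
mark [ 0.6808 -0.1531] [ 0.6728 -0.1121] [ 0.6893 -0.1964]
face [ 0.5148 -0.1469]
```

```bash
python3 - <<'E'
from h import *
st();plan(.5275,.13,.27,-2.7,8)
E
python3 -m inch '[[0.03,0,0,0,0,0,0.085],[0.04,0,0,0,0,0,0.085],[0.04,0,0,0,0,0,0],[0.045,0,0,0,0,0,0],[0.045,0,0,0,0,0,0],[0.045,0,0,0,0,0,0],[0.03,0,0,0,0,0,0],[0.015,0,0,0,0,0,0]]' 40; python3 -m inch '[[0,0,0.03,0,0,0,0],[0,0,0.04,0,0,0,0],[0,0,0.04,0,0,0,0],[0,0,0.025,0,0,0,0],[0,0,0.009,0,0,0,0],[0,0,0,0,0,0,0],[0,0,0,0,0,0,0],[0,0,0,0,0,0,0]]';python3 - <<'E'
from h import *
st()
d=cam('wrist');save(d,'w39');d=cam('scene');save(d,'s39',(220,100,420,260),4)
E
```

```text
t 60.45 pos [ 0.5155 -0.1605  0.2657] X [ 0.045  0.999 -0.001] Y [ 0.999 -0.045  0.003] Z [ 0.003 -0.001 -1.   ] F [ 0.5 -0.7 -1.6] op 0.0849
yaw now -2.6 turn -0.1 tilt 0.18 | row x8: [np.float64(0.03635), np.float64(-0.00018), np.float64(-0.00053)] az 0.014 total [ 0.2908 -0.0014] dz -0.0043
time: 61.45
tool_pos: [0.5265, 0.1304, 0.2617]
orientation: [-0.001, 0.722, 0.691, -0.002]
force: [-0.3, -0.1, 0.4]
opening: 0.0
time: 62.45
tool_pos: [0.5292, 0.129, 0.1218]
orientation: [0.001, 0.723, 0.691, 0.001]
force: [0.4, -0.0, 0.3]
opening: -0.0
t 62.45 pos [0.5292 0.129  0.1218] X [0.046 0.999 0.   ] Y [ 0.999 -0.046  0.003] Z [ 0.003  0.    -1.   ] F [ 0.4 -0.   0.3] op -0.0000
```

View pics/s39.png

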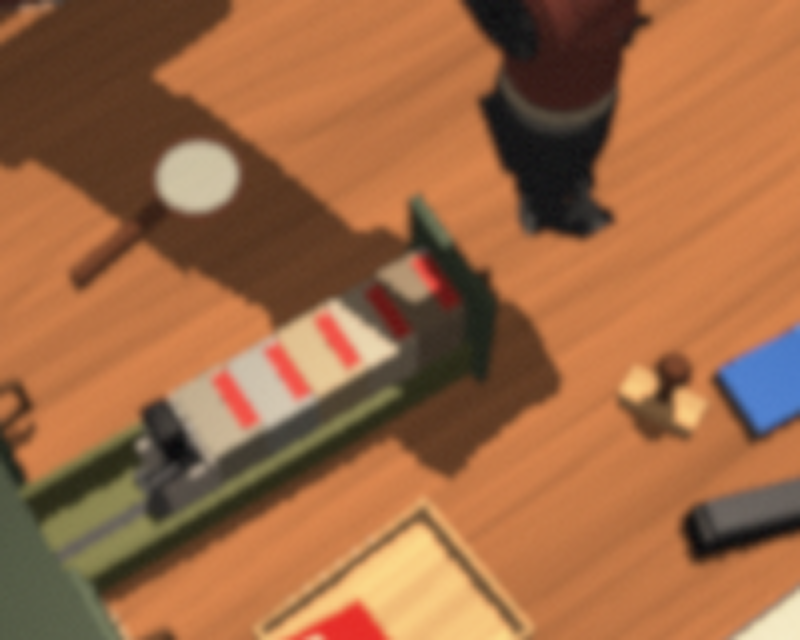

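```bash
python3 -m inch '[[-0.015,0,0,0,0,0,0],[-0.015,0,0,0,0,0,0],[-0.01,0,0,0,0,0,0],[-0.005,0,0,0,0,0,0],[-0.004,0,0,0,0,0,0],[-0.004,0,0,0,0,0,0],[-0.004,0,0,0,0,0,0],[-0.004,0,0,0,0,0,0]]'; python3 -m inch '[[-0.005,0,0,0,0,0,0],[-0.006,0,0,0,0,0,0],[-0.007,0,0,0,0,0,0],[-0.008,0,0,0,0,0,0],[-0.008,0,0,0,0,0,0],[-0.008,0,0,0,0,0,0],[-0.008,0,0,0,0,0,0],[-0.008,0,0,0,0,0,0]]';python3 - <<'E'
from h import *
st()
d=cam('wrist');save(d,'w40')
E
```

```text
time: 63.55
tool_pos: [0.5253, 0.0695, 0.1204]
orientation: [-0.001, 0.723, 0.691, 0.001]
force: [0.2, 5.2, -0.0]
opening: 0.0002
time: 64.55
tool_pos: [0.5223, 0.0116, 0.1203]
orientation: [-0.001, 0.723, 0.691, 0.001]
force: [-0.3, 7.4, 0.9]
opening: 0.0002
t 64.55 pos [0.5223 0.0116 0.1203] X [0.046 0.999 0.003] Y [ 0.999 -0.046 -0.001] Z [-0.001  0.003 -1.   ] F [-0.3  7.4  0.9] op 0.0002
```

View pics/w40.png

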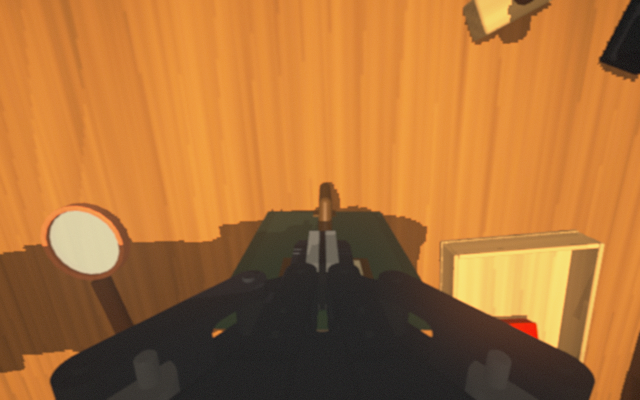

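```bash
python3 -m inch '[[-0.009,0,0,0,0,0,0],[-0.01,0,0,0,0,0,0],[-0.011,0,0,0,0,0,0],[-0.012,0,0,0,0,0,0],[-0.012,0,0,0,0,0,0],[-0.012,0,0,0,0,0,0],[-0.012,0,0,0,0,0,0],[-0.012,0,0,0,0,0,0]]'; python3 -m inch '[[-0.012,0,0,0,0,0,0],[-0.012,0,0,0,0,0,0],[-0.012,0,0,0,0,0,0],[-0.012,0,0,0,0,0,0],[-0.012,0,0,0,0,0,0],[-0.011,0,0,0,0,0,0],[-0.01,0,0,0,0,0,0],[-0.009,0,0,0,0,0,0]]';python3 - <<'E'
from h import *
st()
d=cam('scene');save(d,'s41',(150,130,400,300),3)
E
```

```text
time: 65.6
tool_pos: [0.5178, -0.0785, 0.1203]
orientation: [-0.002, 0.723, 0.691, 0.001]
force: [-2.0, 6.0, 2.9]
opening: -0.0001
time: 66.6
tool_pos: [0.5133, -0.1683, 0.1202]
orientation: [-0.002, 0.723, 0.691, 0.0]
force: [-3.6, 6.0, 4.1]
opening: 0.0002
t 66.60 pos [ 0.5133 -0.1683  0.1202] X [0.046 0.999 0.003] Y [ 0.999 -0.046 -0.003] Z [-0.003  0.004 -1.   ] F [-3.6  6.   4.1] op 0.0002
```

View pics/s41.png

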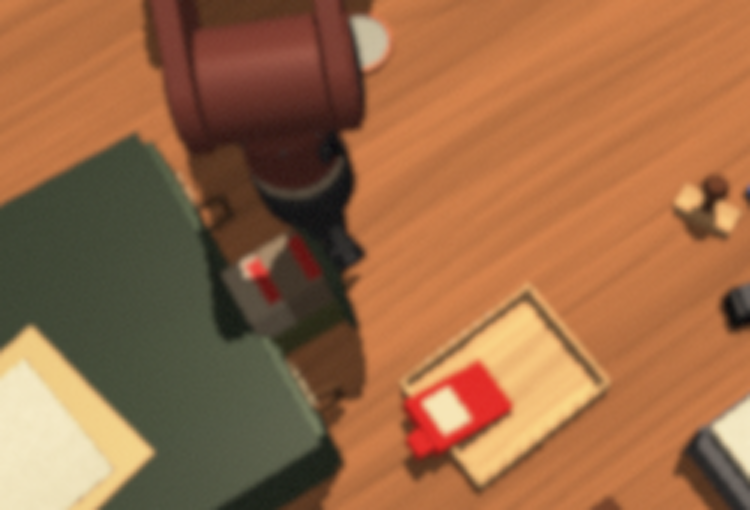

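```bash
python3 -m inch '[[-0.008,0,0,0,0,0,0],[-0.008,0,0,0,0,0,0],[-0.008,0,0,0,0,0,0],[-0.008,0,0,0,0,0,0],[-0.008,0,0,0,0,0,0],[-0.007,0,0,0,0,0,0],[-0.006,0,0,0,0,0,0],[-0.005,0,0,0,0,0,0]]'; python3 -m inch '[[-0.003,0,0,0,0,0,0],[-0.002,0,0,0,0,0,0],[-0.002,0,0,0,0,0,0],[-0.002,0,0,0,0,0,0],[-0.002,0,0,0,0,0,0],[-0.002,0,0,0,0,0,0],[-0.002,0,0,0,0,0,0],[-0.002,0,0,0,0,0,0]]';python3 - <<'E'
from h import *
st()
d=cam('scene');save(d,'s42',(150,130,400,300),3)
E
```

```text
time: 67.65
tool_pos: [0.511, -0.2263, 0.1203]
orientation: [-0.002, 0.723, 0.691, 0.0]
force: [-1.5, 5.1, 4.1]
opening: 0.0002
time: 68.65
tool_pos: [0.5102, -0.2432, 0.1203]
orientation: [-0.002, 0.723, 0.691, 0.0]
force: [-3.0, 5.0, 4.3]
opening: -0.0003
t 68.65 pos [ 0.5102 -0.2432  0.1203] X [0.046 0.999 0.003] Y [ 0.999 -0.046 -0.002] Z [-0.002  0.003 -1.   ] F [-3.   5.   4.3] op -0.0003
```

View pics/s42.png

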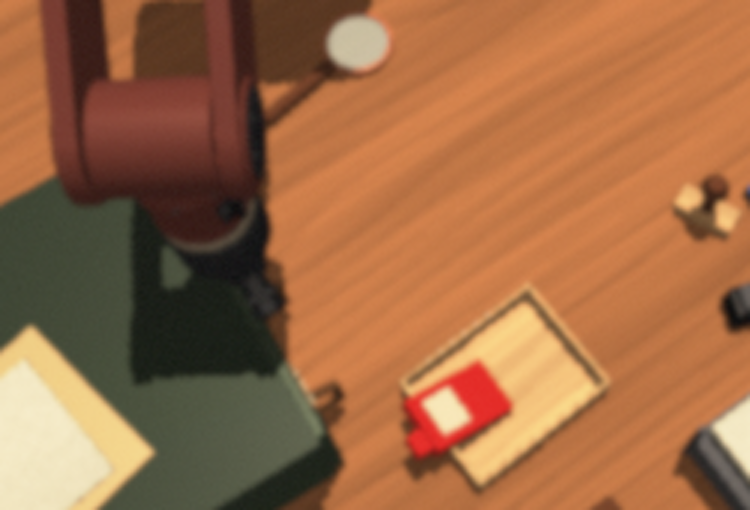

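Still sliding at 5 N; continue slowly to the stop.

```bash
python3 -m inch '[[-0.001,0,0,0,0,0,0],[-0.001,0,0,0,0,0,0],[-0.001,0,0,0,0,0,0],[-0.001,0,0,0,0,0,0],[-0.001,0,0,0,0,0,0],[-0.001,0,0,0,0,0,0],[-0.001,0,0,0,0,0,0],[-0.001,0,0,0,0,0,0]]'; python3 -m inch '[[-0.001,0,0,0,0,0,0],[-0.001,0,0,0,0,0,0],[-0.001,0,0,0,0,0,0],[-0.001,0,0,0,0,0,0],[0,0,0,0,0,0,0],[0,0,0,0,0,0,0],[0,0,0,0,0,0,0],[0,0,0,0,0,0,0]]'
```

```text
time: 69.7
tool_pos: [0.5101, -0.2444, 0.1204]
orientation: [-0.007, 0.724, 0.69, 0.005]
force: [-1.0, 25.1, 12.5]
opening: -0.0002
time: 70.7
tool_pos: [0.5101, -0.2445, 0.1204]
orientation: [-0.01, 0.724, 0.69, 0.007]
force: [-1.6, 33.1, 16.4]
opening: -0.0004
```

```bash
python3 -m inch '[[0.006,0,0,0,0,0,0],[0.006,0,0,0,0,0,0],[0.02,0,0,0,0,0,0],[0.03,0,0,0,0,0,0],[0.03,0,-0.01,0,0,0,0],[0.03,0,-0.04,0,0,0,0],[0,0,-0.05,0,0,0,0],[0,0,-0.05,0,0,0,0]]'; python3 -m inch '[[0.02,-0.02,0,0,0,0,0],[0.03,-0.02,0,0,0,0,0],[0.03,-0.02,0,0,0,0,0],[0.02,-0.01,0,0,0,0,0],[0,0,0,0,0,0,0],[0,0,0,0,0,0,0],[0,0,0,0,0,0,0],[0,0,0,0,0,0,0]]'; python3 - <<'E'
from h import *
st()
d=cam('scene');save(d,'s43',(150,130,400,300),3);d=cam('wrist');save(d,'w43');d=cam('top');save(d,'t43')
E
```

```text
time: 71.7
tool_pos: [0.5157, -0.134, 0.2713]
orientation: [0.0, 0.723, 0.691, -0.0]
force: [0.3, -0.7, 0.4]
opening: 0.0
time: 72.7
tool_pos: [0.4509, -0.0323, 0.2702]
orientation: [0.0, 0.723, 0.69, -0.0]
force: [0.7, 0.8, -0.1]
opening: -0.0002
t 72.70 pos [ 0.4509 -0.0323  0.2702] X [ 0.047  0.999 -0.   ] Y [ 0.999 -0.047 -0.   ] Z [-0. -0. -1.] F [ 0.7  0.8 -0.1] op -0.0002
```

View pics/s43.png

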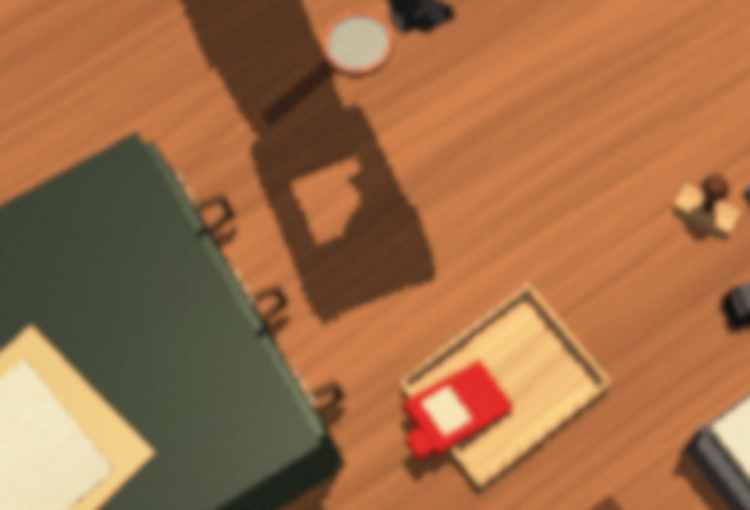

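View pics/w43.png

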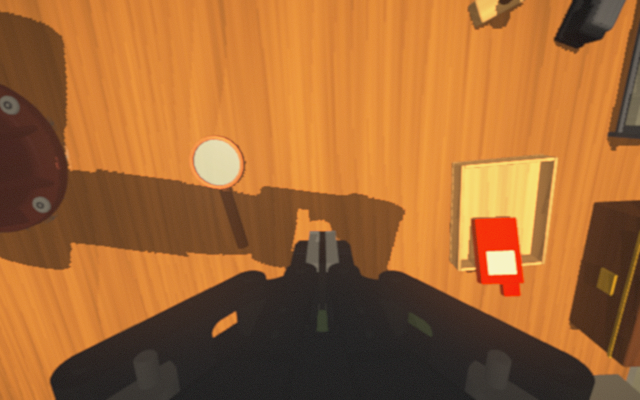

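View pics/t43.png

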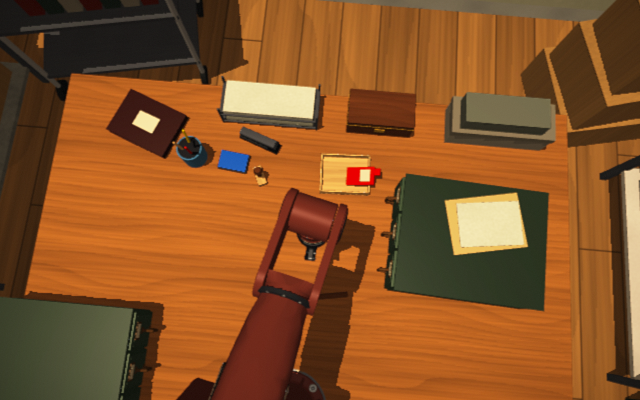

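```bash
python3 - <<'E'
from h import *
st();print(r.sign_off())
E
```

```text
t 72.85 pos [ 0.4507 -0.032   0.2702] X [ 0.046  0.999 -0.   ] Y [ 0.999 -0.046 -0.   ] Z [-0. -0. -1.] F [ 0.   0.1 -0.3] op 0.0001
the job is handed in; nothing more can be done
None
```

I handed the job in at 72.9 s. All four returned cases are filed upright behind the kept case with labels to the front, and the out-marker is in its tray. The follower is up against the row and the drawer is shut.

**Last checks that agreed:**
- **Row:** before shutting, the pictures showed no visible gaps. The follower stopped with a push of about 17 N, well under the 60 N crush limit.
- **Drawer:** its front is level with the outer bays, and it would not go further at 33 N.
- **Bystanders:** the stamp, ink pad, stapler and pencil pot look unmoved.
- **Robot:** the arm is clear of everything.

**What was less certain or differed:**
- **Marker:** I stood it upright, but it fell when the tray was shifted a few centimetres, apparently the knock you warned of. It now leans on the tray's wall nearest the cabinet with its tab sticking out. Its centre is about 47 mm from the tray's middle, against the 75 mm limit, so I left it.
- **Drawer movement:** the drawer slid about 11 mm further open while I pushed the first case forward, because it had not been at its stop. I worked from the new position after that.
- **Row after closing:** I could not see it once the drawer was shut. I closed the drawer slowly so the cases would not shift.

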